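# Wind the bench timer past its top mark and set ten minutes

### The job

The oiled houses need ten minutes before they are wiped. Push the timer's knob down home until it feels firm, keep pushing firmly but gently (under about 20 N) so that the timer stays put on its cork mat while you twist the knob clockwise past the red top mark, then turn it back to the green ten-minute mark and let go. Do not let the timer's body turn round with the knob, slide about, lift or tip, and leave the other things alone.

Things in the scene. Friction and masses are not known exactly. Their poses are not given: they have to be found in the camera images.
- mat: Round cork mat, 132 mm across, 4 mm thick, fixed to the table. Origin: centre of its underside. The timer's feet hold on it only by the weight on them: twisted without a steady push down of about 8 N on the knob, the whole timer turns round with it and the knob does not turn in it; 10 to 16 N holds it, over 20 N is too hard.
- timer: Wind-up bench timer, loose on the mat (0.27 kg with knob): white round drum 92 mm across, top face 38 mm above its underside, four rubber feet 37 mm from its axis. Origin: centre of its underside, z up. Minute marks 0 to 25 lie round the top, clockwise from above, 0.1 rad apart: blue 0, green 10, red 25 (top mark), longer marks every 5. Zero mark at +1.25 rad (anticlockwise) from the x axis.
- timer_rim (a point): A point on the rim of the timer's drum, in the drum's frame at 45 mm along its -x, 20 mm above its foot; shows whether the body was slid or twisted. Axes as timer.
- knob_grip (a point): Middle of the grey grip bar, on the turning axis. Bar 50 mm long (x), 16 wide (y), 31 high: 15 mm above this point and 15 below, down to a disc 52 mm across. x axis: along the bar to its orange end; z up. The stem slides with 1.5 N rub: the knob starts 69 to 77 mm above the table, by chance, and must first be pushed home (68), where it turns firm: 0.5 mm more per 10 N. It then stays down.
- timer_knob (a joint): Knob angle, rad: 0 at the blue mark, grows clockwise as seen from above by 0.1 per minute; 1.0 at the green mark, 2.5 at the red top mark, hard stop at 2.75. It turns stiffly (friction about 0.19 N m) and stays where it is left. Pointer direction in the timer's frame = 1.25 - value.
- oiled_a: Bystander: small oiled wooden house, 58x56x125 mm, upright; origin at its underside.
- jar_pale: Bystander: pale turned wooden jar, 47 mm across, 73 mm high; origin at its underside.
- jar_oiled: Bystander: oiled turned wooden jar, 47 mm across, 73 mm high; origin at its underside.
- sander: Bystander: cork sanding block, 39x65x28 mm; origin at its underside.
- fob: Bystander: small wooden key fob, 20x50x8 mm; origin at its underside.
- tape: Bystander: roll of masking tape lying flat, 104 mm across, 25 mm high; origin at its underside.

How it is judged:
By the outcome, as a careful person would: the job done as asked, in the order asked, and still so for the second after the job is handed in, with the robot touching nothing.
It also fails if it takes over 67 s, if anything falls off the work surface, if the arm or the gripper's body presses on something with over 40 N, if the wrist force passes 120 N, or if a joint passes its speed limit or range.

### The arm

A 6-joint arm with a two-finger parallel gripper is mounted at the origin on a cart in front of the work surface, level with it; the furniture and walls round the work are solid. World frame = base frame: x ahead of the robot, y to its left, z up, the work surface at z = 0. Lengths are in mm, angles in rad, forces in N, time in s.
With the tool pointing down it reaches from about 275 to 725 mm from the base axis. Payload 5.6 kg.
Tool frame: the origin (TCP) lies midway between the tips of the shut fingers; the grasp point (between the pads) lies 19 mm behind it; x points along the fingers, y is the direction in which the jaws open and shut, and the axes are right-handed (so a half turn about x gives the same grasp; the last joint's range is limited). The gripper opens to 85 mm and grips with 20 to 120 N. Pads are 22 mm wide; open, the fingers measure 114 mm over their backs; the gripper's body (76 mm by 85 mm) begins 54 mm behind the grasp point. The pads swing forward as they close: fully open they stand 13 mm farther back than shut.
Start: joints at [-0.866, 0.255, 0.108, 0, -1.424, -0.285], TCP at [224.186, -502.229, 231.283] pointing down, gripper open.
Joint ranges: [-2.95, 2.95], [-1.21, 1.97], [-1.09, 1.5], [-2.87, 1.71], [-2.94, -0.07], [-3.05, 3.05]. Speed limits (rad/s): [2.57, 2.57, 3.14, 3.14, 3.14, 3.14].

### API

Orientations are given as a unit quaternion [x, y, z, w].
In Python, from workcell import ctrl, snapshot, camera_params gives the robot as it stands. The module is installed in compiled form; this text tells all that it offers.
- The arm moves only by the shell command python3 -m creep 'ROWS' [FORCE]. ROWS is JSON, a list of rows, each an object of numbers: "tx", "ty", "tz": the shift along the tool's x, y, z in m; "ax", "ay", "az": the turn, a rotation vector about the tool's x, y, z in degrees; "jaw": the opening, from 0 (shut) to 1 (fully open). In form: [{"tx": .., "ty": .., "tz": .., "ax": .., "ay": .., "az": .., "jaw": ..}, ...]. A call has 1 to 10 rows; each row shifts and turns the commanded pose from where the row before left it, along the tool's axes as they then stand; what a row does not reach is not made up. A row lasts 1/10 s, in which the tool goes at most 50 mm and 8.59 degrees, less where a joint would pass 70% of its speed; a pose out of reach is approached as far as the arm can. A call is refused whole if a number of a shift passes 0.05 or a number of a turn 8.59, either way. A call with a gripper value outside its range is refused whole. The fingers move at their own pace and stop on an object; FORCE is the grip in N (left out, the last holds). Time passes only in rows, so rows that do not move let the fingers close. It gives the time, the measured TCP pose, the force and the opening at its end, in the units of the state.
- ctrl.observe(): the state, without advancing time (a new reading comes with each control period).
- snapshot(name): name is "side" or "top"; returns the picture (400x640x3 uint8, red, green, blue); there is no depth.
- camera_params(name): a dict with "fx", "fy", "cx", "cy" (pixels), "rvec" (rotation vector, rad) and "tvec" (3), from world to camera coordinates, as OpenCV has them. Camera axes: x right, y down, z forward; pixel columns grow to the right and rows downward; lengths in mm; the calibration is good to about 2 mm. A picture is of the moment at which its call begins. camera_params takes no time and is no camera call.
- ctrl.hand_in(): hands the job in, once; it reports no verdict.
The state is a dict: "clock": time; "joints": joint angles; "qd": joint speeds; "joint_torque": joint torques, N m; "tcp_pos": TCP position; "tcp_rot": TCP orientation; "wrist_force": force on the tool from outside, world axes, zero at the start; "torque": the same for the moment, N m; "grip_width": finger opening in mm.
Only numpy, scipy, OpenCV 4.12 (cv2) and the standard library are available. Lean on these libraries where they do the work, as an engineer would, in place of code of your own. Each camera call takes 0.05 s, during which the arm holds its last target.

## Working session

There is one attempt and no reset: what is moved stays moved. The work goes in short steps, Python scripts to look and compute and a shell command to move; the robot and the scene stay as the last step left them, time stands still between calls to the robot, and variables do not carry over. Pictures are saved under pics/ and viewed, and the job is handed in when it is done.

```bash
mkdir -p pics; python3 - <<'E'
from workcell import ctrl, snapshot, camera_params
import cv2
for n in("side","top"):
    cv2.imwrite(f"pics/{n}0.png",snapshot(n)[:,:,::-1]); print(camera_params(n))
print(ctrl.observe())
E
```

```text
{'fx': 498.83493169589684, 'fy': 498.83493169589684, 'cx': 314.78940824490303, 'cy': 204.2344085798124, 'rvec': array([ 0.50366242, -2.5744514 ,  1.32884038]), 'tvec': array([ 489.50226632,   76.47146023, 1425.16493435])}
{'fx': 507.7509244626856, 'fy': 507.7509244626856, 'cx': 326.4497910973078, 'cy': 196.41582190138124, 'rvec': array([ 2.11013514, -2.1436232 ,  0.18208872]), 'tvec': array([ 136.72769542,  466.15410892, 1461.30792487])}
{'clock': 0.1, 'joints': array([-8.66407997e-01,  2.55691109e-01,  1.07159416e-01, -4.37452409e-04,
       -1.42392227e+00, -2.84580050e-01]), 'qd': array([-0.00063112, -0.00065107,  0.00232246,  0.00065106,  0.0013348 ,
       -0.00327684]), 'joint_torque': array([-1.20421570e-03, -3.87605524e+01,  2.38475025e+01,  5.37780672e+00,
       -3.76293625e-03,  1.27473652e-05]), 'tcp_pos': array([ 224.03745754, -501.81857509,  230.49226714]), 'tcp_rot': array([-0.14672634,  0.69173439,  0.14790326,  0.69144743]), 'wrist_force': array([-0.38758427, -0.04839904,  0.14259129]), 'torque': array([ 0.01026029, -0.00835007, -0.07140083]), 'grip_width': 85.71381097583478}
```

```bash
python3 -m creep -h 2>&1 | head -5; ls
```

```text
invalid input: not JSON, or not a number
pics
```

View pics/side0.png

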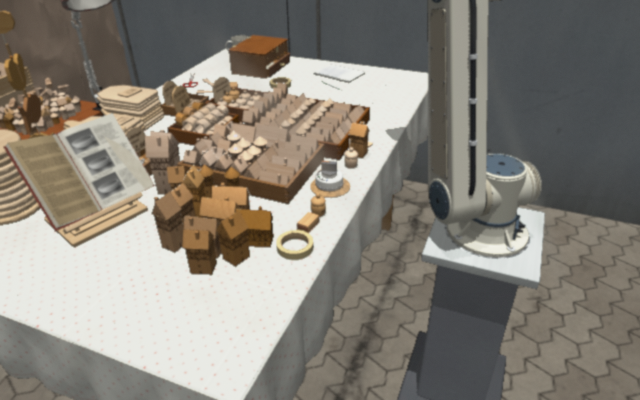

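View pics/top0.png

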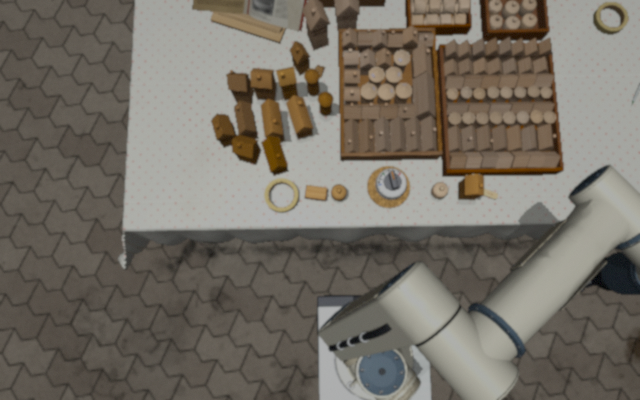

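The side view shows the timer at about (329,180) and the top view at about (390,183). In the top view its neighbours are the jars at (340,192) and (440,190), with the boxes behind. I'll zoom in next.

```bash
python3 - <<'E'
import cv2
a=cv2.imread("pics/top0.png")[155:215,350:440]; b=cv2.imread("pics/side0.png")[145:205,285:375]
o=cv2.hconcat([cv2.resize(a,None,fx=4.4,fy=8.8/2,interpolation=2),cv2.resize(b,None,fx=4.4,fy=4.4,interpolation=2)])
o=cv2.vconcat([cv2.resize(a,(630,420),interpolation=cv2.INTER_CUBIC)]);cv2.imwrite("pics/top0z.png",o)
cv2.imwrite("pics/side0z.png",cv2.resize(b,(630,420),interpolation=cv2.INTER_CUBIC))
E
```

```text
(no output)
```

View pics/top0z.png

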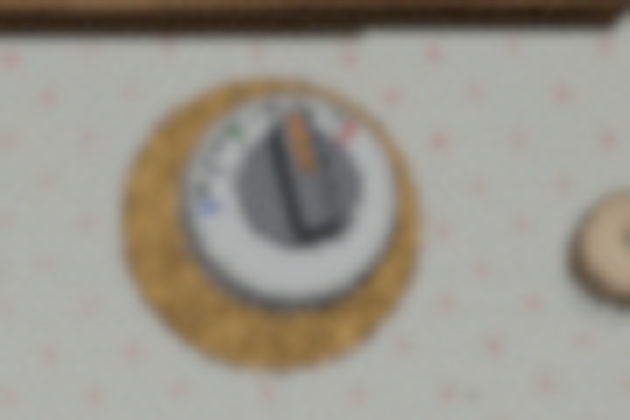

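View pics/side0z.png

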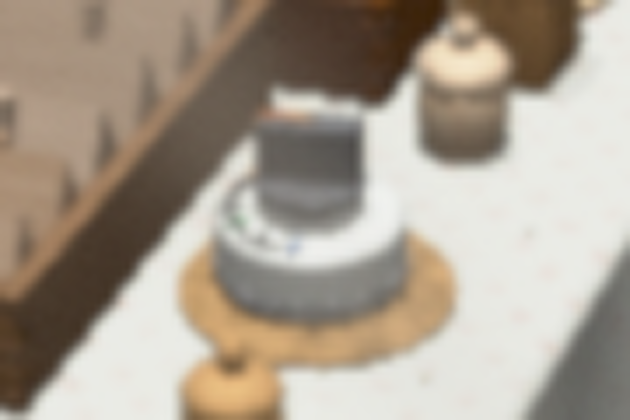

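The timer is off-centre on its mat. The blue mark is at left (379.7,184.6), green at upper left (383.3,173.7) and red at upper right (399.7,173.9). The orange pointer end, near (392.5,173), is between green and red.

```bash
cat > h.py <<'E'
import numpy as np, cv2
from workcell import camera_params
def ray(n,uv):
    p=camera_params(n);R=cv2.Rodrigues(p['rvec'])[0];c=-R.T@p['tvec']
    uv=np.atleast_2d(np.array(uv,float))
    d=np.c_[(uv[:,0]-p['cx'])/p['fx'],(uv[:,1]-p['cy'])/p['fy'],np.ones(len(uv))]@R
    return c,d
def plane(n,uv,z):
    c,d=ray(n,uv); return c+d*((z-c[2])/d[:,2])[:,None]
def proj(n,P):
    p=camera_params(n);R=cv2.Rodrigues(p['rvec'])[0]
    q=np.atleast_2d(P)@R.T+p['tvec']; return q[:,:2]/q[:,2:]*[p['fx'],p['fy']]+[p['cx'],p['cy']]
def blobs(img,x0,y0,x1,y1):
    """weighted centroids by colour excess"""
    a=img[y0:y1,x0:x1].astype(float);r,g,b=a[...,0],a[...,1],a[...,2]
    return r,g,b
E
python3 - <<'E'
from h import *
for n,box in(("top",(374,166,408,202)),("side",(312,165,346,195))):
    im=cv2.imread(f"pics/{n}0.png")[:,:,::-1].astype(float)
    x0,y0,x1,y1=box;a=im[y0:y1,x0:x1];r,g,b=a[...,0],a[...,1],a[...,2]
    Y,X=np.mgrid[y0:y1,x0:x1]
    for name,e in(("blue",b-np.maximum(r,g)-12),("green",g-np.maximum(r,b)-4),("red",np.minimum(r-g,r-b)-12),("orange",np.minimum(r-b,g-b)-15)):
        m=(e>0).astype(np.uint8);k,l,s,c=cv2.connectedComponentsWithStats(m)
        for i in range(1,k):
            w=np.where(l==i,e,0);u=np.array([(w*X).sum(),(w*Y).sum()])/w.sum()
            if s[i,4]>1: print(n,name,s[i,4],u.round(2),plane(n,u,42)[0].round(1),plane(n,u,88)[0].round(1))
E
```

```text
top blue 5 [379.59 184.18] [502.5 -29.   42. ] [493.3 -24.2  88. ]
top green 8 [382.88 173.44] [535.  -39.9  42. ] [524.7 -34.8  88. ]
top red 364 [386.94 189.29] [486.7 -50.2  42. ] [477.9 -44.8  88. ]
top red 24 [392.46 174.75] [530.5 -68.3  42. ] [520.4 -62.3  88. ]
top orange 372 [386.82 189.65] [485.6 -49.8  42. ] [476.9 -44.4  88. ]
top orange 12 [392.42 174.61] [531.  -68.2  42. ] [520.8 -62.2  88. ]
side green 7 [318.79 176.09] [533.7 -41.9  42. ] [504.8  26.1  88. ]
side red 2 [313.5 165.5] [575.6 -97.3  42. ] [544.4 -26.3  88. ]
side red 251 [327.42 189.87] [478.1  22.9  42. ] [452.3  87.4  88. ]
side orange 252 [327.26 189.84] [478.7  22.9  42. ] [452.8  87.4  88. ]
```

```bash
python3 - <<'E'
from h import *
from scipy.optimize import least_squares
im=cv2.imread("pics/top0.png")[:,:,::-1].astype(float)
def cen(box,f):
    x0,y0,x1,y1=box;a=im[y0:y1,x0:x1];e=np.clip(f(a[...,0],a[...,1],a[...,2]),0,None)
    Y,X=np.mgrid[y0:y1,x0:x1];return np.array([(e*X).sum(),(e*Y).sum()])/e.sum()
bl=cen((376,180,384,190),lambda r,g,b:b-np.maximum(r,g)-8)
gr=cen((379,169,388,178),lambda r,g,b:g-np.maximum(r,b)-2)
rd=cen((396,170,404,178),lambda r,g,b:np.where(g-b<12,np.minimum(r-g,r-b)-8,0))
print(bl,gr,rd)
P=plane("top",[bl,gr,rd],42)[:,:2];print(P.round(1))
A=np.array([0,1.,2.5])
# P = c + r*(cos(t-A), sin(t-A))
f=lambda p:(p[:2]+p[2]*np.c_[np.cos(p[3]-A),np.sin(p[3]-A)]-P).ravel()
s=least_squares(f,[500,-65,38,1.5]);print("marks fit c,r,zero dir",s.x.round(2),s.fun.round(1))
print("cam",ray("top",[0,0])[0].round(0),ray("side",[0,0])[0].round(0))
# white drum outline
x0,y0,x1,y1=366,160,412,206
a=im[y0:y1,x0:x1];mx=a.max(2);sat=mx-a.min(2)
lab=((sat<28)&(mx>95)).astype(np.uint8)
for r in lab[:,:]: print(''.join('.#'[v] for v in r))
# mat
m=((a[...,0]-a[...,2])>30).astype(np.uint8)
m=(((a[...,0]-a[...,2])>30)).astype(np.uint8)
cs=max(cv2.findContours(m,0,1)[0],key=cv2.contourArea)
h=cs[:,0,:]+[x0,y0];Q=plane("top",h,4)[:,:2]
s=least_squares(lambda p:np.hypot(*(Q-p[:2]).T)-p[2],[500,-65,66],loss='soft_l1');print("mat",s.x.round(1))
E
```

```text
[379.60465116 184.1627907 ] [382.96296296 173.51851852] [399.18181818 173.34090909]
[[502.6 -29. ]
 [534.7 -40.1]
 [534.5 -88.4]]
marks fit c,r,zero dir [508.63 -64.06  35.5    1.74] [-0.  -0.1  0.   0.1 -0.  -0. ]
cam [ 205.  124. 1521.] [  -0. 1216.  893.]
##############################################
##############################################
##############################################
##############################################
##############################################
##############################################
#################..........###################
##############................################
############...........###.#....##############
##########..........###########...############
#########........################..###########
########........##########.#######..##########
#######........##########..#######....########
######........###########...#####..##..#######
#####........##########.#...#####.####..######
####.........#########...#..#.########...#####
####........##########...#...##########..#####
###........###########...#...#.#########..
[... 644 characters left out ...]
###########.....##
##..........##########################......##
##...........########################......###
###...........#######################......###
###............####################........###
####............##################........####
####..............###############.........####
#####...............##..######...........#####
######..................................######
#######.................................######
########..............................########
#########............................#########
##########..........................##########
###########........................###########
#############.....................############
mat [505.  -58.8  60.9]
```

```bash
python3 - <<'E'
from h import *
from scipy.optimize import least_squares
im=cv2.imread("pics/top0.png")[:,:,::-1].astype(float)
# drum outline: white component edge away from camera -> contour of filled white component, per-angle
x0,y0,x1,y1=366,160,412,206
a=im[y0:y1,x0:x1]
m=((a[...,0]-a[...,2])<24).astype(np.uint8)
k,l,s,c=cv2.connectedComponentsWithStats(m,connectivity=4)
i=l[25,15];print(s[i])
h=max(cv2.findContours((l==i).astype(np.uint8),0,1)[0],key=cv2.contourArea)[:,0,:]+[x0,y0]
P=plane("top",h,42)[:,:2];C=np.array([508.6,-64.1])
d=P-C;t=np.arctan2(d[:,1],d[:,0]);r=np.hypot(*d.T)
sel=np.abs(t)<2.2 
for k in range(-6,7):
    w=np.abs(t-k*.5)<.25
    if w.any():print(k*.5,r[w].mean().round(1))
sel=np.abs(np.angle(np.exp(1j*(t+0.55))))<1.6
s=least_squares(lambda p:np.hypot(*(P[sel]-p[:2]).T)-46+p[2],[508,-64,0],loss='soft_l1');print("drum",s.x.round(1))
# bar dark side line
im8=im
pts=[]
for v in range(173,190):
    row=im[v,384:404].mean(1); print(v,row.round(0).astype(int).tolist())
b=cv2.imread("pics/side0.png")[:,:,::-1].mean(2)
print()
for v in range(155,180): print(v,b[v,315:342].round(0).astype(int).tolist())
E
```

```text
[ 10   9  31  30 714]
-3.0 48.9
-2.5 46.1
-2.0 43.7
-1.5 42.4
-1.0 39.6
-0.5 38.9
0.0 40.0
0.5 41.0
1.0 43.3
1.5 45.2
2.0 47.8
2.5 50.1
3.0 49.5
drum [505.  -62.7   2.2]
173 [143, 159, 163, 151, 121, 95, 101, 110, 112, 108, 109, 125, 145, 151, 150, 139, 143, 151, 146, 135]
174 [143, 157, 153, 132, 99, 78, 94, 109, 110, 107, 99, 102, 121, 134, 140, 143, 154, 165, 160, 144]
175 [150, 148, 135, 113, 86, 70, 87, 105, 107, 103, 97, 94, 103, 112, 125, 146, 163, 171, 169, 157]
176 [153, 135, 119, 105, 87, 68, 78, 101, 106, 105, 101, 95, 97, 104, 116, 138, 161, 172, 173, 165]
177 [148, 123, 109, 105, 92, 71, 72, 95, 107, 105, 101, 93, 90, 100, 111, 124, 147, 167, 174, 170]
178 [136, 117, 109, 107, 95, 74, 71, 90, 104, 101, 98, 94, 89, 99, 108, 113, 134, 158, 171, 173]
179 [128, 114, 108, 106, 100, 79, 70, 84, 100, 100, 101, 97, 93, 100, 105, 109, 120, 146, 165, 174]
180 [121, 110, 109, 107, 102, 88, 69, 78, 98, 106, 103, 100, 95, 97, 103, 106, 114, 136, 163, 174]
181 [119, 110, 109, 108, 106, 92, 73, 75, 95, 106, 106, 101, 94, 92, 100, 106, 109, 133, 163, 174]
182 [121, 112, 109, 109, 106, 9
[... 3338 characters left out ...]

175 [206, 188, 165, 170, 199, 217, 201, 165, 140, 128, 121, 115, 111, 111, 112, 112, 111, 118, 124, 132, 147, 177, 218, 233, 238, 239, 234]
176 [206, 199, 179, 157, 178, 211, 219, 196, 163, 148, 139, 130, 124, 121, 121, 122, 127, 133, 142, 153, 179, 213, 228, 236, 238, 238, 231]
177 [197, 193, 189, 175, 174, 210, 224, 211, 194, 184, 165, 151, 144, 146, 146, 147, 148, 155, 171, 189, 215, 230, 235, 237, 237, 234, 222]
178 [180, 175, 199, 206, 190, 200, 205, 193, 210, 220, 203, 185, 178, 183, 188, 190, 189, 196, 214, 224, 231, 236, 237, 237, 234, 225, 199]
179 [160, 149, 175, 200, 200, 192, 178, 170, 198, 217, 218, 208, 205, 220, 228, 229, 229, 229, 232, 234, 235, 235, 234, 231, 223, 202, 168]
```

```bash
python3 - <<'E'
from h import *
for z in(54,58,62): print("disc c",z,plane("top",[392.3,181.2],z)[0].round(1))
for z in (84,88,92):
    L=plane("top",[[389.3,175],[392.5,187.3]],z)
    d=L[0]-L[1];print(z,"side strip angle",np.arctan2(d[1],d[0]).round(3))
C=np.array([508.6,-64.1]);th=0.15
e=np.array([np.cos(th),np.sin(th)]);f=np.array([-e[1],e[0]])
for zk in(69,73,77):
    for n in("top","side"):
        q=[np.r_[C+e*25*a+f*8*b,zk+c] for c in(15,-15) for a,b in((1,1),(1,-1),(-1,-1),(-1,1))]
        print(zk,n,proj(n,np.array(q)).round(1).tolist())
ang=np.linspace(0,6.28,9)[:8]
for n in("top","side"): print(n,"drumtop",proj(n,np.c_[C+46*np.c_[np.cos(ang),np.sin(ang)],ang*0+42]).round(1).tolist())
E
```

```text
disc c 54 [508.4 -65.5  54. ]
disc c 58 [507.6 -65.   58. ]
disc c 62 [506.8 -64.5  62. ]
84 side strip angle 0.213
88 side strip angle 0.213
92 side strip angle 0.213
69 top [[388.7, 171.1], [394.2, 170.3], [397.4, 186.9], [392.0, 187.8], [387.6, 173.4], [392.9, 172.5], [396.1, 188.9], [390.7, 189.8]]
69 side [[320.3, 163.3], [321.5, 160.9], [336.7, 162.5], [335.6, 165.0], [320.4, 171.4], [321.6, 168.9], [336.6, 170.6], [335.6, 173.1]]
73 top [[388.9, 170.8], [394.3, 169.9], [397.6, 186.7], [392.1, 187.6], [387.7, 173.1], [393.1, 172.2], [396.3, 188.7], [390.9, 189.5]]
73 side [[320.3, 162.3], [321.4, 159.8], [336.7, 161.4], [335.6, 163.9], [320.4, 170.3], [321.6, 167.8], [336.6, 169.5], [335.6, 172.0]]
77 top [[389.1, 170.5], [394.5, 169.6], [397.8, 186.4], [392.3, 187.3], [387.9, 172.8], [393.2, 171.9], [396.4, 188.4], [391.1, 189.3]]
77 side [[320.2, 161.2], [321.4, 158.7], [336.7, 160.3], [335.6, 162.8], [320.4, 169.3], [321.5, 166.8], [336.6, 168.4], [335.6, 171.0]]
top drumtop [[390.8, 166.9], [380.0, 171.5], [375.9, 182.2], [380.8, 192.9], [391.9, 197.2], [402.7, 192.6], [406.8, 181.8], [401.9, 171.1]]
side drumtop [[315.5, 171.5], [315.4, 177.2], [323.2, 181.3], [334.3, 181.1], [341.9, 176.8], [341.5, 171.1], [333.7, 167.3], [323.0, 167.5]]
```

```bash
python3 - <<'E'
import cv2
a=cv2.imread("pics/top0.png")[163:203,368:413]
cv2.imwrite("pics/t0zz.png",cv2.resize(a,(675,600),interpolation=cv2.INTER_LANCZOS4))
b=cv2.imread("pics/side0.png")[152:197,305:355]
cv2.imwrite("pics/s0zz.png",cv2.resize(b,(650,585),interpolation=cv2.INTER_LANCZOS4))
E
```

```text
(no output)
```

View pics/t0zz.png

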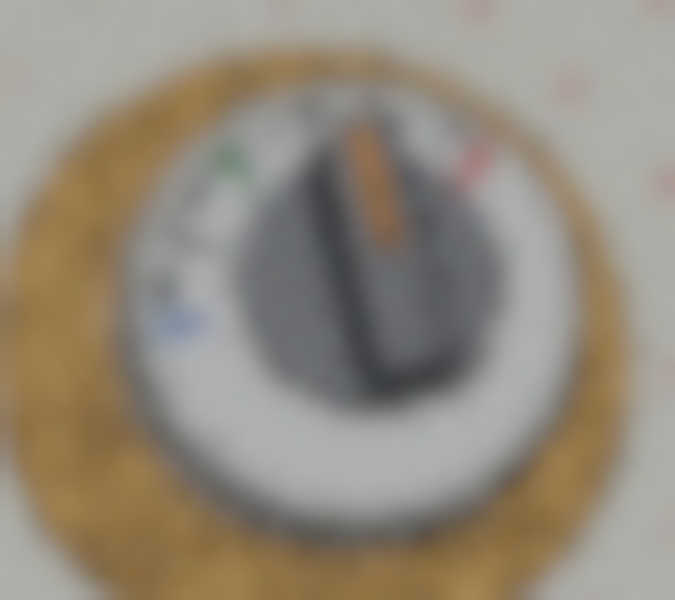

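View pics/s0zz.png

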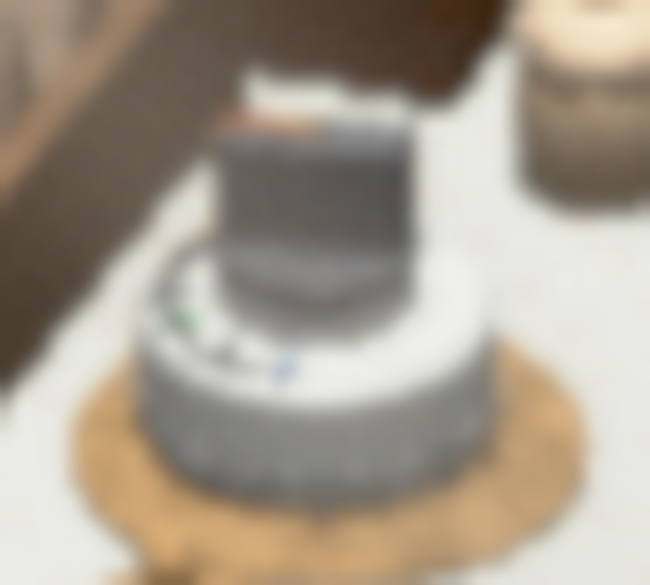

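The predicted bar corners and drum outline match both views to about 1 px. So the timer axis is at about (508.6, -64.3) and the zero mark at 1.74 rad in the world frame. The bar points at about 0.2 rad, a knob value of about 1.53, and the knob is about 72 mm up. Next I plan the approach.

```bash
cat >> h.py <<'E'
from scipy.spatial.transform import Rotation as Ro
def st(tx=508.6,ty=-64.3,tz=None,bar=None):
    from workcell import ctrl
    o=ctrl.observe();R=Ro.from_quat(o['tcp_rot']).as_matrix()
    print("t",round(o['clock'],2),"p",o['tcp_pos'].round(2),"F",o['wrist_force'].round(2),"M",o['torque'].round(3),"w",round(o['grip_width'],2),"j",o['joints'].round(3))
    print("x",R[:,0].round(4),"y",R[:,1].round(4),"z",R[:,2].round(4),"yaw_y",np.arctan2(R[1,1],R[0,1]).round(4),"yaw_z",np.arctan2(R[1,2],R[0,2]).round(4))
    if tz is None: tz=o['tcp_pos'][2]
    d=np.array([tx,ty,tz])-o['tcp_pos'];print("need tool shift mm",(R.T@d).round(2))
    # levelling error as rotvec in tool frame: rotate x to -z
    v=np.cross(R[:,0],[0,0,-1]);print("level deg tool",(np.degrees(R.T@v)).round(2))
    return o,R
E
python3 -c "
from h import *
st(tz=130)"
```

```text
t 0.1 p [ 224.04 -501.82  230.49] F [-0.39 -0.05  0.14] M [ 0.01  -0.008 -0.071] w 85.71 j [-0.866  0.256  0.107 -0.    -1.424 -0.285]
x [-7.0e-04  1.5e-03 -1.0e+00] y [-0.4075  0.9132  0.0017] z [ 9.132e-01  4.075e-01 -1.000e-04] yaw_y 1.9905 yaw_z 0.4197
need tool shift mm [100.96 283.4  438.17]
level deg tool [ 0.  -0.  -0.1]
```

```bash
python3 -m creep '[{"ty":0.014,"tz":0.022},{"ty":0.014,"tz":0.022},{"ty":0.014,"tz":0.022},{"ty":0.014,"tz":0.022},{"ty":0.014,"tz":0.022},{"ty":0.014,"tz":0.022},{"ty":0.014,"tz":0.022},{"ty":0.014,"tz":0.022},{"ty":0.014,"tz":0.022},{"ty":0.014,"tz":0.022}]' 20 && python3 -m creep '[{"ty":0.014,"tz":0.022,"jaw":0.5},{"ty":0.014,"tz":0.022},{"ty":0.014,"tz":0.022},{"ty":0.014,"tz":0.022},{"ty":0.014,"tz":0.022},{"ty":0.014,"tz":0.022},{"ty":0.014,"tz":0.022},{"ty":0.014,"tz":0.022},{"ty":0.014,"tz":0.022},{"ty":0.0,"tz":0.0}]' 20;  python3 -m creep '[{"ax":4.2},{"ax":4.2},{"ax":4.2},{},{}]';python3 -c "
from h import *
st(tz=130)"
```

```text
t 0.1 p [ 224.04 -501.82  230.49] F [-0.39 -0.05  0.14] M [ 0.01  -0.008 -0.071] w 85.71 j [-0.866  0.256  0.107 -0.    -1.424 -0.285]
x [-7.0e-04  1.5e-03 -1.0e+00] y [-0.4075  0.9132  0.0017] z [ 9.132e-01  4.075e-01 -1.000e-04] yaw_y 1.9905 yaw_z 0.4197
need tool shift mm [100.96 283.4  438.17]
level deg tool [ 0.  -0.  -0.1]schema error: expected keys tx, ty, tz, ax, ay, az, jaw
schema error: expected keys tx, ty, tz, ax, ay, az, jaw
```

```bash
python3 -m creep '[{"tx":0,"ty":0.028,"tz":0.044,"ax":0,"ay":0,"az":0,"jaw":1},{"tx":0,"ty":0.028,"tz":0.044,"ax":0,"ay":0,"az":0,"jaw":1},{"tx":0,"ty":0.028,"tz":0.044,"ax":0,"ay":0,"az":0,"jaw":1},{"tx":0,"ty":0.028,"tz":0.044,"ax":0,"ay":0,"az":0,"jaw":1},{"tx":0,"ty":0.028,"tz":0.044,"ax":0,"ay":0,"az":0,"jaw":1},{"tx":0,"ty":0.028,"tz":0.044,"ax":0,"ay":0,"az":0,"jaw":0.5},{"tx":0,"ty":0.028,"tz":0.044,"ax":0,"ay":0,"az":0,"jaw":0.5},{"tx":0,"ty":0.028,"tz":0.044,"ax":0,"ay":0,"az":0,"jaw":0.5},{"tx":0,"ty":0.028,"tz":0.044,"ax":0,"ay":0,"az":0,"jaw":0.5},{"tx":0,"ty":0,"tz":0,"ax":0,"ay":0,"az":0,"jaw":0.5}]' 20; python3 -c "
from h import *
st(tz=130)"
```

```text
clock: 1.1
tcp_pos: [474.5, -122.6, 230.2]
tcp_rot: [-0.149, 0.691, 0.15, 0.691]
wrist_force: [-1.4, -1.3, -0.1]
grip_width: 42.3
t 1.1 p [ 474.45 -122.57  230.21] F [-1.36 -1.26 -0.14] M [-0.102  0.059  0.033] w 42.31 j [ 6.700e-02  1.370e-01 -4.200e-02 -1.000e-03 -1.392e+00 -1.212e+00]
x [-0.0011  0.0011 -1.    ] y [-0.4125  0.911   0.0015] z [ 9.110e-01  4.125e-01 -5.000e-04] yaw_y 1.996 yaw_z 0.4252
need tool shift mm [100.24  38.85  55.2 ]
level deg tool [ 0.   -0.03 -0.08]
```

```bash
python3 -m creep '[{"tx":0,"ty":0.019,"tz":0.027,"ax":0,"ay":0,"az":0,"jaw":0.3},{"tx":0,"ty":0.02,"tz":0.028,"ax":0,"ay":0,"az":0,"jaw":0.3},{"tx":0.03,"ty":0,"tz":0,"ax":4.3,"ay":0,"az":0,"jaw":0.3},{"tx":0.03,"ty":0,"tz":0,"ax":4.3,"ay":0,"az":0,"jaw":0.3},{"tx":0.03,"ty":0,"tz":0,"ax":4.3,"ay":0,"az":0,"jaw":0.3},{"tx":0,"ty":0,"tz":0,"ax":0,"ay":0,"az":0,"jaw":0.3},{"tx":0,"ty":0,"tz":0,"ax":0,"ay":0,"az":0,"jaw":0.3},{"tx":0,"ty":0,"tz":0,"ax":0,"ay":0,"az":0,"jaw":0.3}]' 20; python3 -c "
from h import *
from workcell import snapshot
st(tz=95)
for n in('side','top'): cv2.imwrite('pics/%s1.png'%n,cv2.resize(snapshot(n)[130:220,280:420,::-1] if n=='side' else snapshot(n)[130:220,320:460,::-1],(770,495),interpolation=2))"
```

```text
clock: 1.9
tcp_pos: [507.8, -69.2, 143.2]
tcp_rot: [-0.069, 0.703, 0.069, 0.705]
wrist_force: [-0.1, -0.1, -0.6]
grip_width: 25.6
t 1.9 p [507.85 -69.15 143.18] F [-0.06 -0.08 -0.59] M [ 0.062 -0.025 -0.038] w 25.61 j [ 1.710e-01  2.250e-01 -1.600e-01  1.000e-03 -1.183e+00 -1.546e+00]
x [ 3.e-03 -3.e-04 -1.e+00] y [-1.949e-01  9.808e-01 -8.000e-04] z [0.9808 0.1949 0.0029] yaw_y 1.7669 yaw_z 0.1961
need tool shift mm [48.18  4.65  1.55]
level deg tool [0.   0.17 0.05]
```

View pics/side1.png

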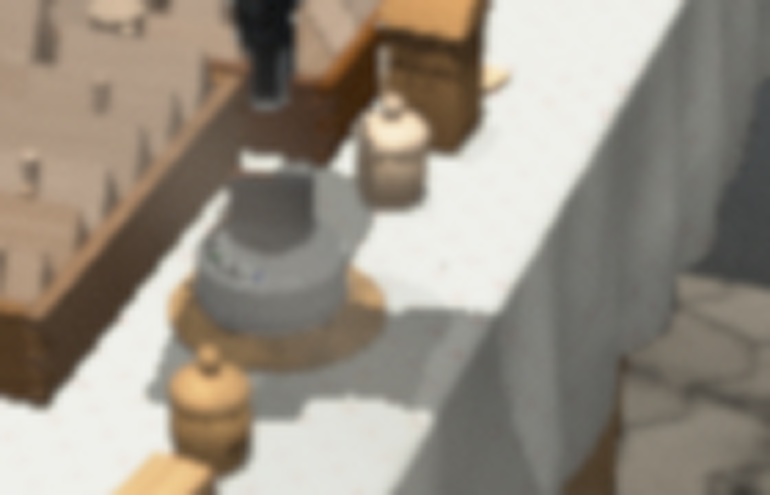

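View pics/top1.png

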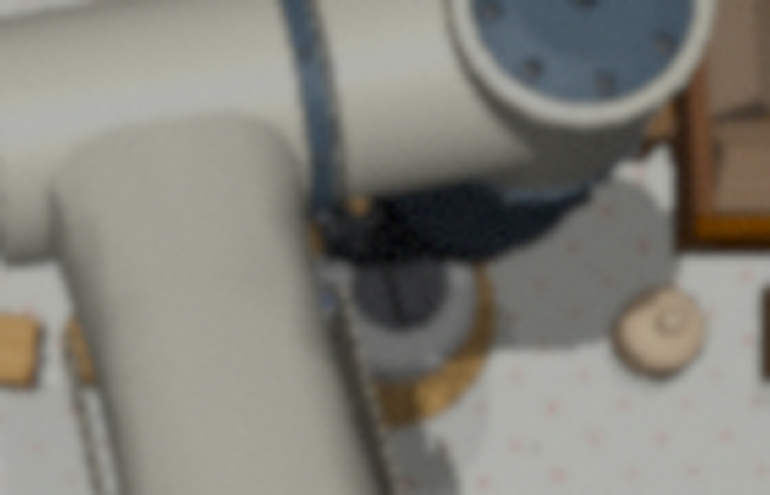

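```bash
python3 -m creep '[{"tx":0,"ty":0.0045,"tz":0.0015,"ax":0,"ay":0.1,"az":0,"jaw":0.28},{"tx":0.02,"ty":0,"tz":0,"ax":0,"ay":0,"az":0,"jaw":0.28},{"tx":0.02,"ty":0,"tz":0,"ax":0,"ay":0,"az":0,"jaw":0.28},{"tx":0,"ty":0,"tz":0,"ax":0,"ay":0,"az":0,"jaw":0.28},{"tx":0,"ty":0,"tz":0,"ax":0,"ay":0,"az":0,"jaw":0.28},{"tx":0,"ty":0,"tz":0,"ax":0,"ay":0,"az":0,"jaw":0.28},{"tx":0,"ty":0,"tz":0,"ax":0,"ay":0,"az":0,"jaw":0.28}]' 20; python3 -c "
from h import *
from workcell import snapshot
o,R=st(tz=65)
print(proj('side',o['tcp_pos']),proj('top',o['tcp_pos']))
for n in('side','top'): cv2.imwrite('pics/%s2.png'%n,cv2.resize(snapshot(n)[140:200,290:370,::-1] if n=='side' else snapshot(n)[155:205,370:430,::-1],(720,540),interpolation=2))"
```

```text
clock: 2.7
tcp_pos: [508.1, -64.1, 102.5]
tcp_rot: [-0.069, 0.704, 0.069, 0.704]
wrist_force: [0.3, 0.6, 0.6]
grip_width: 24.0
t 2.7 p [508.05 -64.06 102.46] F [0.34 0.55 0.56] M [ 0.016 -0.027 -0.022] w 24.0 j [ 0.181  0.259 -0.226  0.    -1.085 -1.557]
x [ 4.e-04 -2.e-04 -1.e+00] y [-1.937e-01  9.811e-01 -3.000e-04] z [9.811e-01 1.937e-01 4.000e-04] yaw_y 1.7657 yaw_z 0.1949
need tool shift mm [37.46 -0.33  0.48]
level deg tool [0.   0.02 0.02]
[[328.60366818 157.9326885 ]] [[393.86231827 177.86279263]]
```

View pics/side2.png

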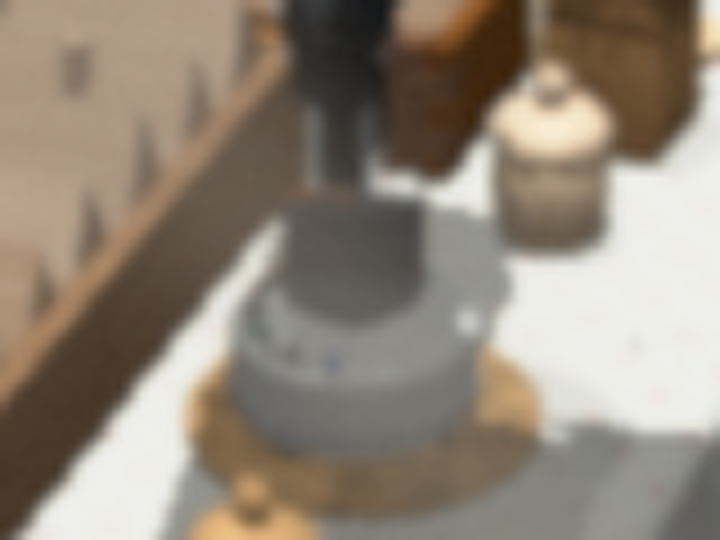

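View pics/top2.png

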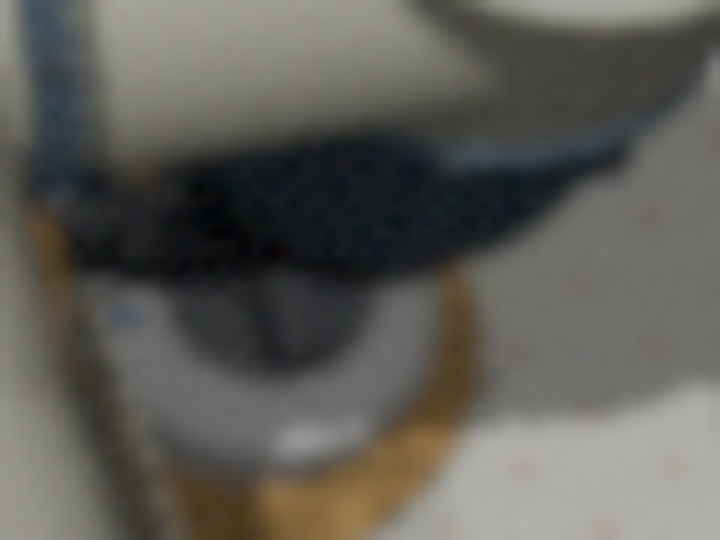

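The side view shows the near finger at about (328,160), in line with the bar at columns 321–337, and the jaws straddle the bar. I'll descend in stages.

```bash
python3 -m creep '[{"tx":0.012,"ty":0,"tz":0,"ax":0,"ay":0,"az":0,"jaw":0.28},{"tx":0.012,"ty":0,"tz":0,"ax":0,"ay":0,"az":0,"jaw":0.28},{"tx":0.006,"ty":0,"tz":0,"ax":0,"ay":0,"az":0,"jaw":0.28},{"tx":0.003,"ty":0,"tz":0,"ax":0,"ay":0,"az":0,"jaw":0.28},{"tx":0,"ty":0,"tz":0,"ax":0,"ay":0,"az":0,"jaw":0.28},{"tx":0,"ty":0,"tz":0,"ax":0,"ay":0,"az":0,"jaw":0.28}]' 20; python3 -c "
from h import *
from workcell import snapshot
o,R=st(tz=65)
cv2.imwrite('pics/side3.png',cv2.resize(snapshot('side')[140:200,290:370,::-1],(720,540),interpolation=2))"
```

```text
clock: 3.4
tcp_pos: [507.4, -64.2, 68.4]
tcp_rot: [-0.069, 0.704, 0.069, 0.703]
wrist_force: [0.6, -0.2, 1.0]
grip_width: 24.4
t 3.4 p [507.43 -64.19  68.43] F [ 0.59 -0.15  1.03] M [-0.018  0.035 -0.015] w 24.36 j [ 0.181  0.293 -0.276  0.    -1.003 -1.557]
x [-1.4e-03 -5.0e-04 -1.0e+00] y [-1.936e-01  9.811e-01 -2.000e-04] z [ 0.9811  0.1936 -0.0015] yaw_y 1.7656 yaw_z 0.1948
need tool shift mm [ 3.43 -0.34  1.13]
level deg tool [ 0.   -0.09  0.01]
```

View pics/side3.png

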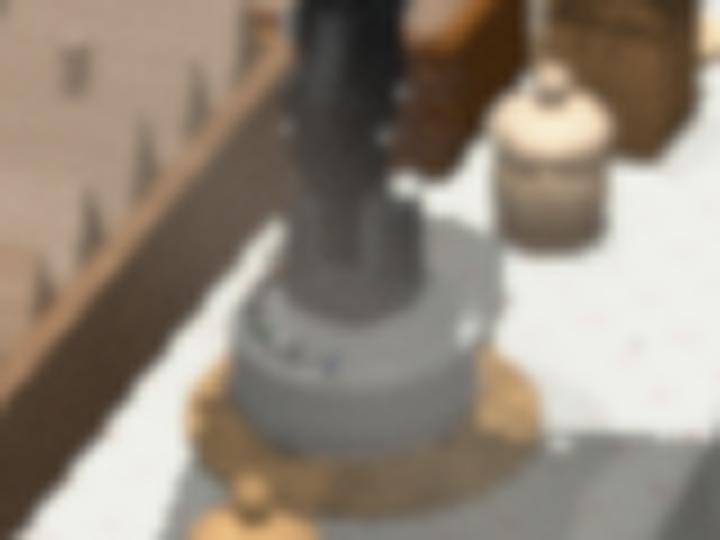

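The finger now hides the middle of the bar face at (329,165) and the bar is unmoved. I'll keep descending in small steps while watching Fz.

```bash
for i in 1; do python3 -m creep '[{"tx":0.001,"ty":0,"tz":0,"ax":0,"ay":0,"az":0,"jaw":0.28},{"tx":0.001,"ty":0,"tz":0,"ax":0,"ay":0,"az":0,"jaw":0.28},{"tx":0.001,"ty":0,"tz":0,"ax":0,"ay":0,"az":0,"jaw":0.28},{"tx":0,"ty":0,"tz":0,"ax":0,"ay":0,"az":0,"jaw":0.28}]' | grep -E "pos|force"; done
python3 -m creep '[{"tx":0.001,"ty":0,"tz":0,"ax":0,"ay":0,"az":0,"jaw":0.28},{"tx":0.001,"ty":0,"tz":0,"ax":0,"ay":0,"az":0,"jaw":0.28},{"tx":0.001,"ty":0,"tz":0,"ax":0,"ay":0,"az":0,"jaw":0.28},{"tx":0,"ty":0,"tz":0,"ax":0,"ay":0,"az":0,"jaw":0.28}]' | grep -E "pos|force"
python3 -m creep '[{"tx":0.001,"ty":0,"tz":0,"ax":0,"ay":0,"az":0,"jaw":0.28},{"tx":0.001,"ty":0,"tz":0,"ax":0,"ay":0,"az":0,"jaw":0.28},{"tx":0,"ty":0,"tz":0,"ax":0,"ay":0,"az":0,"jaw":0.28}]' | grep -E "pos|force"
```

```text
tcp_pos: [507.1, -64.2, 65.2]
wrist_force: [-0.2, 0.3, 0.9]
tcp_pos: [507.0, -64.2, 62.1]
wrist_force: [-1.4, 0.0, 0.1]
tcp_pos: [507.1, -64.2, 60.1]
wrist_force: [-0.2, 0.5, -0.0]
```

```bash
python3 -m creep '[{"tx":0.001,"ty":0,"tz":0.001,"ax":0,"ay":0,"az":0,"jaw":0.28},{"tx":0.001,"ty":0,"tz":0,"ax":0,"ay":0,"az":0,"jaw":0.28},{"tx":0,"ty":0,"tz":0,"ax":0,"ay":0,"az":0,"jaw":0.28}]' | grep -E "pos|force"
python3 -m creep '[{"tx":0.001,"ty":0,"tz":0,"ax":0,"ay":0,"az":0,"jaw":0.28},{"tx":0,"ty":0,"tz":0,"ax":0,"ay":0,"az":0,"jaw":0.28}]' | grep -E "pos|force"
python3 -m creep '[{"tx":0.001,"ty":0,"tz":0,"ax":0,"ay":0,"az":0,"jaw":0.28},{"tx":0,"ty":0,"tz":0,"ax":0,"ay":0,"az":0,"jaw":0.28}]' | grep -E "pos|force"
python3 -m creep '[{"tx":0.001,"ty":0,"tz":0,"ax":0,"ay":0,"az":0,"jaw":0.28},{"tx":0,"ty":0,"tz":0,"ax":0,"ay":0,"az":0,"jaw":0.28}]' | grep -E "pos|force"
```

```text
tcp_pos: [508.3, -64.0, 58.2]
wrist_force: [-1.2, -0.7, 0.3]
tcp_pos: [508.3, -64.0, 57.3]
wrist_force: [-0.3, -0.3, 0.4]
tcp_pos: [508.3, -64.0, 56.3]
wrist_force: [0.1, -0.3, 0.9]
tcp_pos: [508.2, -64.0, 55.2]
wrist_force: [0.1, 1.0, -0.1]
```

```bash
python3 -m creep '[{"tx":0.001,"ty":0,"tz":0,"ax":0,"ay":0,"az":0,"jaw":0.28},{"tx":0,"ty":0,"tz":0,"ax":0,"ay":0,"az":0,"jaw":0.28}]' | grep -E "pos|force"
python3 -m creep '[{"tx":0.0005,"ty":0,"tz":0,"ax":0,"ay":0,"az":0,"jaw":0.28},{"tx":0,"ty":0,"tz":0,"ax":0,"ay":0,"az":0,"jaw":0.28}]' | grep -E "pos|force"
python3 -m creep '[{"tx":0.0005,"ty":0,"tz":0,"ax":0,"ay":0,"az":0,"jaw":0.28},{"tx":0,"ty":0,"tz":0,"ax":0,"ay":0,"az":0,"jaw":0.28}]' | grep -E "pos|force"
python3 -m creep '[{"tx":0.0005,"ty":0,"tz":0,"ax":0,"ay":0,"az":0,"jaw":0.28},{"tx":0,"ty":0,"tz":0,"ax":0,"ay":0,"az":0,"jaw":0.28}]' | grep -E "pos|force"
```

```text
tcp_pos: [508.2, -64.0, 54.2]
wrist_force: [0.8, -0.3, 1.6]
tcp_pos: [508.2, -64.0, 53.8]
wrist_force: [0.9, 0.5, 1.2]
tcp_pos: [508.2, -64.0, 53.3]
wrist_force: [-0.2, 0.2, -0.0]
tcp_pos: [508.2, -64.0, 52.9]
wrist_force: [0.6, -0.4, 2.2]
```

```bash
python3 -m creep '[{"tx":0.0005,"ty":0,"tz":0,"ax":0,"ay":0,"az":0,"jaw":0.28},{"tx":0,"ty":0,"tz":0,"ax":0,"ay":0,"az":0,"jaw":0.28}]' | grep -E "pos|force"
python3 -m creep '[{"tx":0.0005,"ty":0,"tz":0,"ax":0,"ay":0,"az":0,"jaw":0.28},{"tx":0,"ty":0,"tz":0,"ax":0,"ay":0,"az":0,"jaw":0.28}]' | grep -E "pos|force"
python3 -m creep '[{"tx":0.0005,"ty":0,"tz":0,"ax":0,"ay":0,"az":0,"jaw":0.28},{"tx":0,"ty":0,"tz":0,"ax":0,"ay":0,"az":0,"jaw":0.28}]' | grep -E "pos|force"
python3 - <<'E'
from h import *
from workcell import snapshot
st()
cv2.imwrite('pics/side4.png',cv2.resize(snapshot('side')[140:200,290:370,::-1],(720,540),interpolation=2))
E
```

```text
tcp_pos: [508.3, -64.0, 52.7]
wrist_force: [-1.0, 0.4, 4.6]
tcp_pos: [508.3, -64.0, 52.5]
wrist_force: [-2.1, 1.4, 6.9]
tcp_pos: [508.3, -64.0, 52.4]
wrist_force: [-2.6, 1.4, 9.3]
t 6.85 p [508.35 -64.01  52.39] F [-2.57  1.41  9.27] M [0.438 1.137 0.063] w 23.66 j [ 0.181  0.312 -0.297  0.    -0.963 -1.557]
x [-9.e-04 -6.e-04 -1.e+00] y [-1.938e-01  9.810e-01 -4.000e-04] z [ 0.981   0.1938 -0.001 ] yaw_y 1.7659 yaw_z 0.1951
need tool shift mm [-0.   -0.34  0.19]
level deg tool [ 0.   -0.06  0.02]
```

View pics/side4.png

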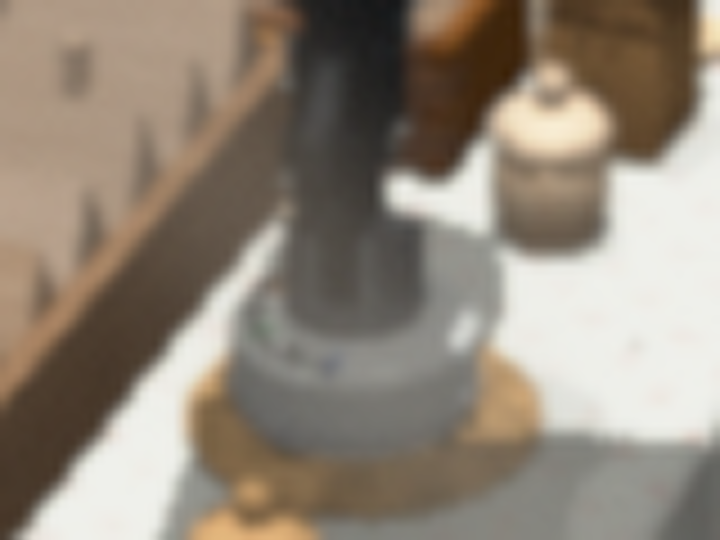

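The knob is home: Fz now climbs by about 2.3 N per 0.5 mm commanded, and the z stop is at about 52.7. I'll close gently at 20 N and watch the lateral force.

```bash
python3 -m creep '[{"tx":0.0003,"ty":0,"tz":-0.0003,"ax":0,"ay":0,"az":0,"jaw":0.23},{"tx":0,"ty":0,"tz":0,"ax":0,"ay":0,"az":0,"jaw":0.22},{"tx":0,"ty":0,"tz":0,"ax":0,"ay":0,"az":0,"jaw":0.21}]' 20 | grep -E "pos|force|width"
python3 -m creep '[{"tx":0,"ty":0,"tz":0,"ax":0,"ay":0,"az":0,"jaw":0.2},{"tx":0,"ty":0,"tz":0,"ax":0,"ay":0,"az":0,"jaw":0.19},{"tx":0,"ty":0,"tz":0,"ax":0,"ay":0,"az":0,"jaw":0.19}]' 20 | grep -E "pos|force|width"
python3 -c "
from h import *
st()"
```

```text
tcp_pos: [508.9, -64.4, 52.6]
wrist_force: [-2.6, -0.2, 10.1]
grip_width: 17.8
tcp_pos: [509.1, -65.1, 52.7]
wrist_force: [-0.8, -3.8, 10.4]
grip_width: 16.1
t 7.5 p [509.06 -65.07  52.67] F [-0.78 -3.84 10.38] M [-1.172  0.413 -0.04 ] w 16.07 j [ 0.18   0.312 -0.297  0.003 -0.961 -1.557]
x [ 0.0011 -0.0023 -1.    ] y [-0.1944  0.9809 -0.0025] z [9.809e-01 1.944e-01 6.000e-04] yaw_y 1.7664 yaw_z 0.1957
need tool shift mm [-0.    0.84 -0.3 ]
level deg tool [0.   0.03 0.14]
```

```bash
python3 -m creep '[{"tx":0,"ty":-0.0005,"tz":0,"ax":0,"ay":0,"az":0,"jaw":0.15},{"tx":0,"ty":-0.0005,"tz":0,"ax":0,"ay":0,"az":0,"jaw":0.15},{"tx":0,"ty":0,"tz":0,"ax":0,"ay":0,"az":0,"jaw":0.15}]' 30 | grep -E "pos|force|width"
python3 -c "
from h import *
st()"
```

```text
tcp_pos: [509.1, -65.3, 52.7]
wrist_force: [-2.4, 0.4, 10.4]
grip_width: 15.6
t 7.8 p [509.11 -65.29  52.67] F [-2.37  0.44 10.43] M [0.148 0.803 0.179] w 15.58 j [ 1.790e-01  3.130e-01 -2.960e-01  1.000e-03 -9.620e-01 -1.555e+00]
x [ 0.001 -0.001 -1.   ] y [-0.1945  0.9809 -0.0012] z [9.809e-01 1.945e-01 8.000e-04] yaw_y 1.7665 yaw_z 0.1957
need tool shift mm [-0.    1.07 -0.31]
level deg tool [0.   0.04 0.07]
```

```bash
python3 -m creep '[{"tx":0.0004,"ty":0,"tz":-0.0003,"ax":0,"ay":0,"az":0,"jaw":0.15},{"tx":0.0003,"ty":0,"tz":-0.0003,"ax":0,"ay":0,"az":0,"jaw":0.15},{"tx":0,"ty":0,"tz":0,"ax":0,"ay":0,"az":0,"jaw":0.15}]' 30 | grep -E "pos|force|width"
python3 -c "
from h import *
st()"
```

```text
tcp_pos: [509.1, -65.3, 52.5]
wrist_force: [-2.3, 0.2, 14.0]
grip_width: 15.3
t 8.1 p [509.1  -65.27  52.51] F [-2.3   0.16 14.01] M [0.347 0.813 0.126] w 15.32 j [ 0.179  0.312 -0.298  0.002 -0.959 -1.555]
x [ 0.0023 -0.001  -1.    ] y [-0.1948  0.9808 -0.0015] z [0.9808 0.1948 0.0021] yaw_y 1.7669 yaw_z 0.1961
need tool shift mm [-0.    1.05 -0.3 ]
level deg tool [0.   0.12 0.08]
```

```bash
python3 -m creep '[{"tx":0,"ty":0,"tz":-0.0004,"ax":2,"ay":0,"az":0,"jaw":0.15},{"tx":0,"ty":0,"tz":0,"ax":3,"ay":0,"az":0,"jaw":0.15},{"tx":0,"ty":0,"tz":0,"ax":3,"ay":0,"az":0,"jaw":0.15},{"tx":0,"ty":0,"tz":0,"ax":0,"ay":0,"az":0,"jaw":0.15}]' 30 | grep -E "pos|force|width"
python3 -c "
from h import *
st()
from workcell import snapshot
cv2.imwrite('pics/side5.png',cv2.resize(snapshot('side')[140:200,290:370,::-1],(720,540),interpolation=2))"
```

```text
tcp_pos: [509.1, -65.4, 52.6]
wrist_force: [-1.0, 0.7, 13.4]
grip_width: 15.6
t 8.5 p [509.08 -65.41  52.55] F [-0.96  0.68 13.43] M [0.125 0.486 0.063] w 15.57 j [ 0.179  0.311 -0.298  0.002 -0.958 -1.696]
x [ 0.003  -0.0011 -1.    ] y [-0.055   0.9985 -0.0013] z [0.9985 0.055  0.0029] yaw_y 1.6258 yaw_z 0.055
need tool shift mm [-0.    1.13 -0.41]
level deg tool [0.   0.17 0.08]
```

View pics/side5.png

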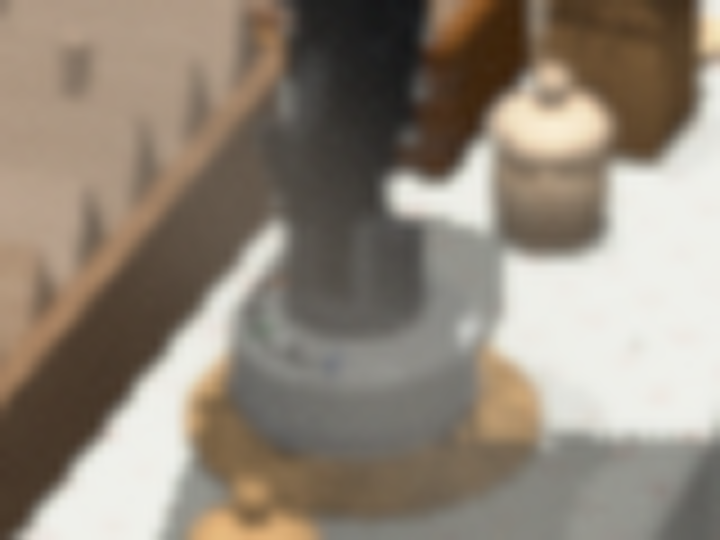

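The blue mark (332,362 in the crop) and green mark (262,325) haven't moved and Fz is 13.4 N, so only the knob turned. I'll continue.

```bash
python3 -m creep '[{"tx":0,"ty":0,"tz":0,"ax":3,"ay":0,"az":0,"jaw":0.15},{"tx":0,"ty":0,"tz":0,"ax":3,"ay":0,"az":0,"jaw":0.15},{"tx":0,"ty":0,"tz":0,"ax":3,"ay":0,"az":0,"jaw":0.15},{"tx":0,"ty":0,"tz":0,"ax":0,"ay":0,"az":0,"jaw":0.15}]' 30 | grep -E "pos|force|width"
python3 -c "
from h import *
st()"
python3 -m creep '[{"tx":0,"ty":0,"tz":0,"ax":3,"ay":0,"az":0,"jaw":0.15},{"tx":0,"ty":0,"tz":0,"ax":3,"ay":0,"az":0,"jaw":0.15},{"tx":0,"ty":0,"tz":0,"ax":0,"ay":0,"az":0,"jaw":0.15}]' 30 | grep -E "pos|force|width"
python3 -c "
from h import *
st()"
```

```text
tcp_pos: [509.1, -65.6, 52.6]
wrist_force: [-0.7, -0.0, 12.4]
grip_width: 15.6
t 8.95 p [509.06 -65.56  52.57] F [-6.800e-01 -1.000e-02  1.236e+01] M [-0.067  0.423  0.057] w 15.58 j [ 0.179  0.311 -0.298  0.002 -0.959 -1.853]
x [ 0.0029 -0.0014 -1.    ] y [ 0.1019  0.9948 -0.0011] z [ 0.9948 -0.1019  0.0031] yaw_y 1.4688 yaw_z -0.102
need tool shift mm [-0.    1.21 -0.59]
level deg tool [0.   0.18 0.06]
tcp_pos: [509.0, -65.7, 52.5]
wrist_force: [-1.9, -1.0, 12.3]
grip_width: 15.8
t 9.25 p [509.04 -65.66  52.54] F [-1.89 -1.03 12.27] M [-0.257  0.417  0.113] w 15.81 j [ 0.179  0.311 -0.298  0.003 -0.959 -1.958]
x [ 0.0028 -0.0016 -1.    ] y [ 0.2052  0.9787 -0.001 ] z [ 0.9787 -0.2052  0.0031] yaw_y 1.3641 yaw_z -0.2067
need tool shift mm [-0.    1.24 -0.71]
level deg tool [0.   0.18 0.05]
```

```bash
python3 -m creep '[{"tx":0.0003,"ty":-0.0003,"tz":-0.0003,"ax":3,"ay":0,"az":0,"jaw":0.15},{"tx":0,"ty":0,"tz":0,"ax":3,"ay":0,"az":0,"jaw":0.15},{"tx":0,"ty":0,"tz":0,"ax":3,"ay":0,"az":0,"jaw":0.15},{"tx":0,"ty":0,"tz":0,"ax":0,"ay":0,"az":0,"jaw":0.15}]' 30 | grep -E "pos|force|width"
python3 -c "
from h import *
st()"
python3 -m creep '[{"tx":0.0001,"ty":0,"tz":0,"ax":3,"ay":0,"az":0,"jaw":0.15},{"tx":0,"ty":0,"tz":0,"ax":3,"ay":0,"az":0,"jaw":0.15},{"tx":0,"ty":0,"tz":0,"ax":0,"ay":0,"az":0,"jaw":0.15}]' 30 | grep -E "pos|force|width"
python3 -c "
from h import *
st()
from workcell import snapshot
cv2.imwrite('pics/side6.png',cv2.resize(snapshot('side')[140:200,290:370,::-1],(720,540),interpolation=2))"
```

```text
tcp_pos: [509.0, -65.8, 52.5]
wrist_force: [-1.6, -0.4, 13.3]
grip_width: 15.5
t 9.65 p [509.   -65.85  52.49] F [-1.59 -0.38 13.25] M [-0.118  0.405  0.099] w 15.47 j [ 0.178  0.311 -0.299  0.003 -0.957 -2.114]
x [ 0.0035 -0.0015 -1.    ] y [ 3.557e-01  9.346e-01 -2.000e-04] z [ 0.9346 -0.3557  0.0038] yaw_y 1.2071 yaw_z -0.3637
need tool shift mm [-0.    1.31 -0.92]
level deg tool [0.   0.22 0.01]
tcp_pos: [509.0, -65.9, 52.5]
wrist_force: [-1.8, -0.8, 14.1]
grip_width: 15.6
t 9.95 p [508.97 -65.95  52.47] F [-1.76 -0.76 14.06] M [-0.291  0.478  0.138] w 15.63 j [ 0.178  0.311 -0.299  0.003 -0.957 -2.219]
x [ 0.0035 -0.0017 -1.    ] y [0.4514 0.8923 0.    ] z [ 0.8923 -0.4514  0.0039] yaw_y 1.1025 yaw_z -0.4683
need tool shift mm [-0.    1.3  -1.07]
level deg tool [ 0.    0.22 -0.  ]
```

View pics/side6.png

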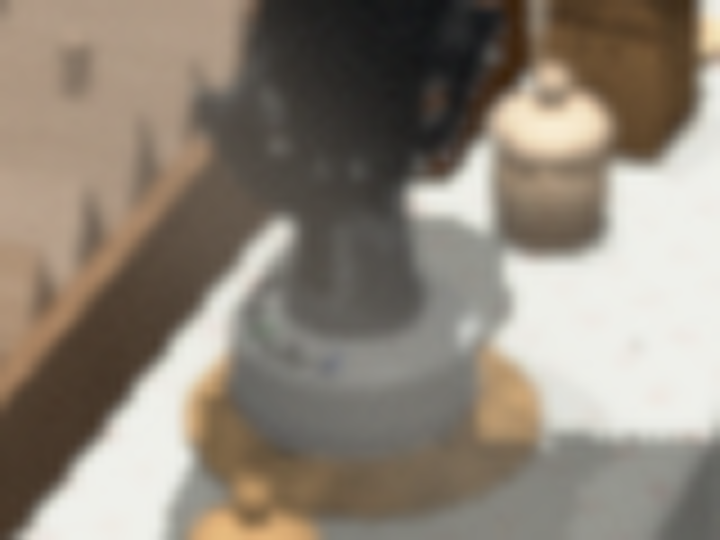

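```bash
python3 -m creep '[{"tx":0,"ty":-0.0003,"tz":-0.0002,"ax":3,"ay":0,"az":0,"jaw":0.15},{"tx":0,"ty":0,"tz":0,"ax":3,"ay":0,"az":0,"jaw":0.15},{"tx":0,"ty":0,"tz":0,"ax":3,"ay":0,"az":0,"jaw":0.15},{"tx":0,"ty":0,"tz":0,"ax":0,"ay":0,"az":0,"jaw":0.15}]' 30 | grep -E "pos|force|width"
python3 -c "
from h import *
st()"
python3 -m creep '[{"tx":0,"ty":0,"tz":0,"ax":3,"ay":0,"az":0,"jaw":0.15},{"tx":0,"ty":0,"tz":0,"ax":3,"ay":0,"az":0,"jaw":0.15},{"tx":0,"ty":0,"tz":0,"ax":0,"ay":0,"az":0,"jaw":0.15}]' 30 | grep -E "pos|force|width"
python3 -c "
from h import *
st()
from workcell import snapshot
cv2.imwrite('pics/side7.png',cv2.resize(snapshot('side')[140:200,290:370,::-1],(720,540),interpolation=2))"
```

```text
tcp_pos: [508.8, -66.1, 52.5]
wrist_force: [-0.4, -0.2, 13.7]
grip_width: 16.2
t 10.4 p [508.84 -66.1   52.48] F [-0.39 -0.16 13.73] M [-0.298  0.287  0.116] w 16.19 j [ 0.178  0.311 -0.3    0.003 -0.957 -2.376]
x [ 0.0038 -0.0017 -1.    ] y [0.5854 0.8107 0.0009] z [ 0.8107 -0.5854  0.0041] yaw_y 0.9454 yaw_z -0.6254
need tool shift mm [-0.    1.32 -1.25]
level deg tool [ 0.    0.23 -0.05]
tcp_pos: [508.8, -66.1, 52.5]
wrist_force: [-0.3, -0.9, 12.9]
grip_width: 15.5
t 10.7 p [508.79 -66.14  52.48] F [-0.28 -0.92 12.87] M [-0.405  0.386  0.121] w 15.45 j [ 0.178  0.311 -0.3    0.003 -0.957 -2.481]
x [ 0.0037 -0.0018 -1.    ] y [0.6669 0.7452 0.0011] z [ 0.7451 -0.6669  0.004 ] yaw_y 0.8408 yaw_z -0.73
need tool shift mm [-0.    1.24 -1.37]
level deg tool [ 0.    0.23 -0.06]
```

View pics/side7.png

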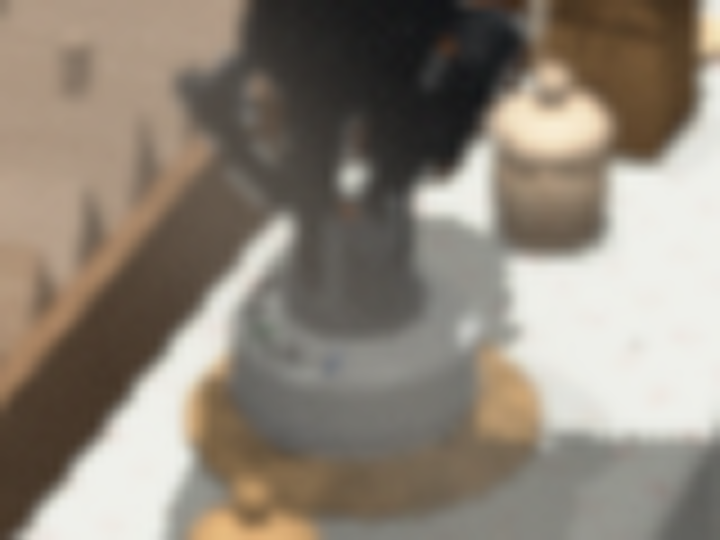

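```bash
python3 -m creep '[{"tx":0,"ty":-0.0002,"tz":0,"ax":3,"ay":0,"az":0,"jaw":0.15},{"tx":0,"ty":0,"tz":0,"ax":3,"ay":0,"az":0,"jaw":0.15},{"tx":0,"ty":0,"tz":0,"ax":2,"ay":0,"az":0,"jaw":0.15},{"tx":0,"ty":0,"tz":0,"ax":0,"ay":0,"az":0,"jaw":0.15}]' 30 | grep -E "pos|force|width"
python3 -c "
from h import *
st()
from workcell import snapshot
cv2.imwrite('pics/top8.png',cv2.resize(snapshot('top')[155:205,370:430,::-1],(720,600),interpolation=2))
cv2.imwrite('pics/side8.png',cv2.resize(snapshot('side')[140:200,290:370,::-1],(720,540),interpolation=2))"
```

```text
tcp_pos: [508.7, -66.3, 52.5]
wrist_force: [-1.1, -1.2, 14.3]
grip_width: 15.4
t 11.15 p [508.68 -66.3   52.49] F [-1.08 -1.18 14.32] M [-0.388  0.336  0.117] w 15.44 j [ 0.178  0.31  -0.3    0.003 -0.957 -2.62 ]
x [ 0.0038 -0.0018 -1.    ] y [0.7638 0.6454 0.0017] z [ 0.6454 -0.7638  0.0038] yaw_y 0.7015 yaw_z -0.8693
need tool shift mm [-0.    1.23 -1.58]
level deg tool [ 0.    0.22 -0.1 ]
```

View pics/top8.png

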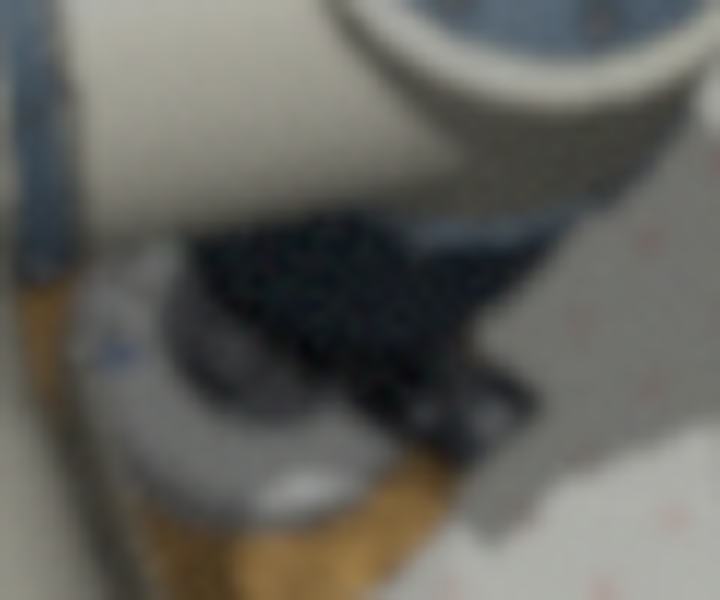

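View pics/side8.png

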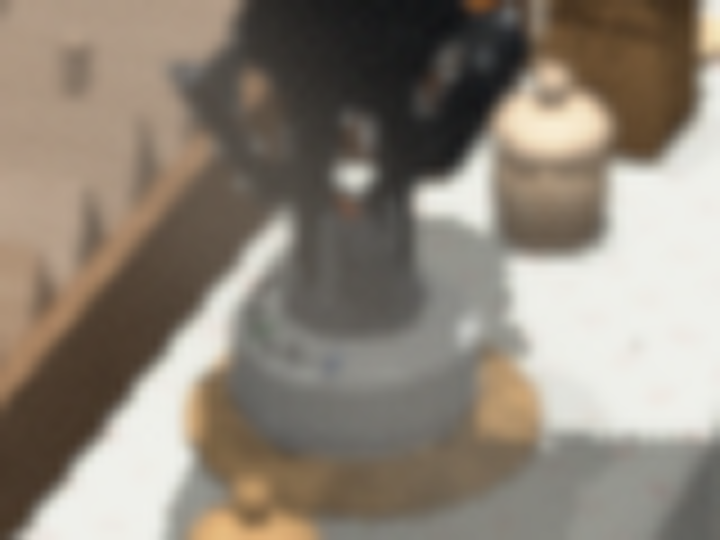

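The marks are still in place. I'll go 2° more for margin, then turn back.

```bash
python3 -m creep '[{"tx":0,"ty":-0.0002,"tz":0,"ax":2,"ay":0,"az":0,"jaw":0.15},{"tx":0,"ty":0,"tz":0,"ax":0,"ay":0,"az":0,"jaw":0.15}]' 30 | grep -E "force"
python3 -c "
from h import *
st()"
python3 -m creep '[{"tx":0,"ty":0,"tz":0,"ax":-2,"ay":0,"az":0,"jaw":0.15},{"tx":0,"ty":0,"tz":0,"ax":-3,"ay":0,"az":0,"jaw":0.15},{"tx":0,"ty":0,"tz":0,"ax":-3,"ay":0,"az":0,"jaw":0.15},{"tx":0,"ty":0,"tz":0,"ax":-3,"ay":0,"az":0,"jaw":0.15},{"tx":0,"ty":0,"tz":0,"ax":0,"ay":0,"az":0,"jaw":0.15}]' 30 | grep -E "pos|force|width"
python3 -c "
from h import *
st()
from workcell import snapshot
cv2.imwrite('pics/side9.png',cv2.resize(snapshot('side')[140:200,290:370,::-1],(720,540),interpolation=2))"
```

```text
wrist_force: [-1.1, -1.5, 13.5]
t 11.45 p [508.65 -66.34  52.51] F [-1.11 -1.54 13.51] M [-0.222  0.252  0.168] w 15.74 j [ 0.178  0.31  -0.3    0.003 -0.956 -2.654]
x [ 0.0041 -0.0016 -1.    ] y [0.7859 0.6184 0.0022] z [ 0.6184 -0.7859  0.0038] yaw_y 0.6667 yaw_z -0.9041
need tool shift mm [-0.    1.22 -1.63]
level deg tool [ 0.    0.22 -0.13]
tcp_pos: [508.8, -66.2, 52.5]
wrist_force: [-0.2, -0.2, 14.4]
grip_width: 16.0
t 11.95 p [508.77 -66.2   52.51] F [-0.23 -0.23 14.36] M [-0.068  0.219 -0.091] w 15.95 j [ 1.78e-01  3.10e-01 -3.00e-01  2.00e-03 -9.56e-01 -2.46e+00]
x [ 0.0044 -0.0012 -1.    ] y [0.6522 0.7581 0.0019] z [ 0.7581 -0.6522  0.0041] yaw_y 0.8603 yaw_z -0.7105
need tool shift mm [-0.    1.33 -1.37]
level deg tool [ 0.    0.23 -0.11]
```

View pics/side9.png

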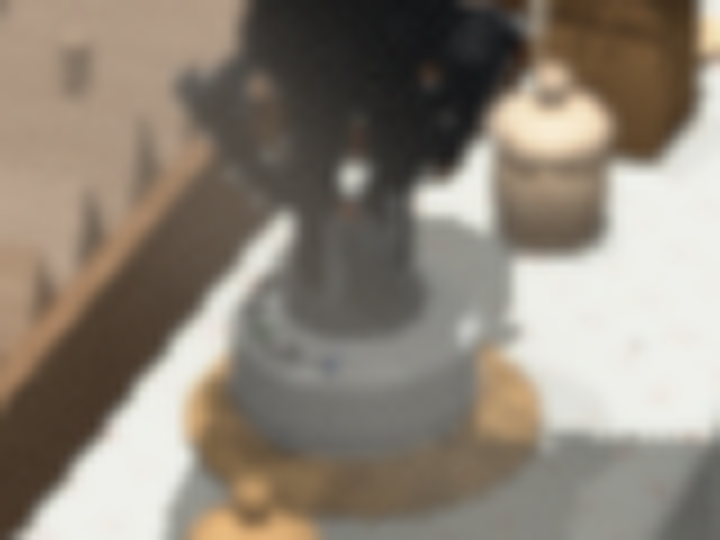

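```bash
python3 -m creep '[{"tx":0,"ty":0,"tz":0,"ax":-3,"ay":0,"az":0,"jaw":0.15},{"tx":0,"ty":0,"tz":0,"ax":-3,"ay":0,"az":0,"jaw":0.15},{"tx":0,"ty":0,"tz":0,"ax":-3,"ay":0,"az":0,"jaw":0.15},{"tx":0,"ty":0,"tz":0,"ax":-3,"ay":0,"az":0,"jaw":0.15},{"tx":0,"ty":0,"tz":0,"ax":0,"ay":0,"az":0,"jaw":0.15}]' 30 | grep -E "force|width"
python3 -c "
from h import *
st()"
python3 -m creep '[{"tx":0,"ty":0,"tz":0,"ax":-3,"ay":0,"az":0,"jaw":0.15},{"tx":0,"ty":0,"tz":0,"ax":-3,"ay":0,"az":0,"jaw":0.15},{"tx":0,"ty":0,"tz":0,"ax":-3,"ay":0,"az":0,"jaw":0.15},{"tx":0,"ty":0,"tz":0,"ax":0,"ay":0,"az":0,"jaw":0.15}]' 30 | grep -E "force|width"
python3 -c "
from h import *
st()"
```

```text
wrist_force: [0.2, 0.0, 13.6]
grip_width: 15.5
t 12.5 p [508.93 -66.05  52.53] F [ 0.16  0.04 13.64] M [ 0.153  0.037 -0.093] w 15.48 j [ 1.780e-01  3.100e-01 -3.000e-01  2.000e-03 -9.560e-01 -2.251e+00]
x [ 4.7e-03 -9.0e-04 -1.0e+00] y [0.4804 0.8771 0.0015] z [ 0.8771 -0.4804  0.0046] yaw_y 1.0697 yaw_z -0.5011
need tool shift mm [-0.    1.37 -1.13]
level deg tool [ 0.    0.26 -0.08]
wrist_force: [0.8, 1.1, 13.7]
grip_width: 15.5
t 12.9 p [508.99 -65.9   52.51] F [ 0.84  1.07 13.67] M [ 0.327 -0.011 -0.086] w 15.53 j [ 1.780e-01  3.100e-01 -3.000e-01  2.000e-03 -9.560e-01 -2.094e+00]
x [ 4.9e-03 -7.0e-04 -1.0e+00] y [0.3372 0.9414 0.001 ] z [ 0.9414 -0.3372  0.0048] yaw_y 1.2268 yaw_z -0.344
need tool shift mm [-0.    1.38 -0.9 ]
level deg tool [ 0.    0.28 -0.05]
```

Lateral force is (0.8, 1.1), so I shift by about +0.3 mm in tool y and carry on.

```bash
python3 -m creep '[{"tx":0,"ty":0.0003,"tz":0.0001,"ax":-3,"ay":0,"az":0,"jaw":0.15},{"tx":0,"ty":0,"tz":0,"ax":-3,"ay":0,"az":0,"jaw":0.15},{"tx":0,"ty":0,"tz":0,"ax":-3,"ay":0,"az":0,"jaw":0.15},{"tx":0,"ty":0,"tz":0,"ax":-3,"ay":0,"az":0,"jaw":0.15},{"tx":0,"ty":0,"tz":0,"ax":0,"ay":0,"az":0,"jaw":0.15}]' 30 | grep -E "force|width"
python3 -c "
from h import *
st()"
python3 -m creep '[{"tx":0,"ty":0.0002,"tz":0.0001,"ax":-3,"ay":0,"az":0,"jaw":0.15},{"tx":0,"ty":0,"tz":0,"ax":-3,"ay":0,"az":0,"jaw":0.15},{"tx":0,"ty":0,"tz":0,"ax":-3,"ay":0,"az":0,"jaw":0.15},{"tx":0,"ty":0,"tz":0,"ax":0,"ay":0,"az":0,"jaw":0.15}]' 30 | grep -E "force|width"
python3 -c "
from h import *
st()"
```

```text
wrist_force: [0.1, 0.8, 12.7]
grip_width: 15.3
t 13.4 p [509.08 -65.65  52.51] F [ 0.05  0.77 12.73] M [ 0.379  0.098 -0.083] w 15.31 j [ 0.178  0.31  -0.3    0.002 -0.956 -1.885]
x [ 4.6e-03 -7.0e-04 -1.0e+00] y [ 1.341e-01  9.910e-01 -1.000e-04] z [ 0.991  -0.1341  0.0047] yaw_y 1.4362 yaw_z -0.1346
need tool shift mm [-0.    1.27 -0.65]
level deg tool [0.   0.27 0.  ]
wrist_force: [-0.8, 1.5, 13.5]
grip_width: 15.4
t 13.8 p [509.09 -65.46  52.5 ] F [-0.82  1.54 13.53] M [ 0.36   0.247 -0.107] w 15.45 j [ 0.179  0.311 -0.299  0.002 -0.957 -1.728]
x [ 4.4e-03 -7.0e-04 -1.0e+00] y [-2.250e-02  9.997e-01 -8.000e-04] z [0.9997 0.0225 0.0044] yaw_y 1.5933 yaw_z 0.0225
need tool shift mm [-0.    1.17 -0.46]
level deg tool [0.   0.25 0.05]
```

```bash
python3 -m creep '[{"tx":0,"ty":0.0003,"tz":0,"ax":-3,"ay":0,"az":0,"jaw":0.15},{"tx":0,"ty":0,"tz":0,"ax":-3,"ay":0,"az":0,"jaw":0.15},{"tx":0,"ty":0,"tz":0,"ax":-3,"ay":0,"az":0,"jaw":0.15},{"tx":0,"ty":0,"tz":0,"ax":-3,"ay":0,"az":0,"jaw":0.15},{"tx":0,"ty":0,"tz":0,"ax":0,"ay":0,"az":0,"jaw":0.15}]' 30 | grep -E "force|width"
python3 -c "
from h import *
st()"
python3 -m creep '[{"tx":0,"ty":0.0002,"tz":0,"ax":-3,"ay":0,"az":0,"jaw":0.15},{"tx":0,"ty":0,"tz":0,"ax":-3,"ay":0,"az":0,"jaw":0.15},{"tx":0,"ty":0,"tz":0,"ax":-3,"ay":0,"az":0,"jaw":0.15},{"tx":0,"ty":0,"tz":0,"ax":-3,"ay":0,"az":0,"jaw":0.15},{"tx":0,"ty":0,"tz":0,"ax":0,"ay":0,"az":0,"jaw":0.15}]' 30 | grep -E "force|width"
python3 -c "
from h import *
st()
from workcell import snapshot
cv2.imwrite('pics/side10.png',snapshot('side')[:,:,::-1]);cv2.imwrite('pics/side10z.png',cv2.resize(snapshot('side')[140:200,290:370,::-1],(720,540),interpolation=2))
cv2.imwrite('pics/top10z.png',cv2.resize(snapshot('top')[155:205,370:430,::-1],(720,600),interpolation=2))"
```

```text
wrist_force: [-1.5, 1.0, 14.5]
grip_width: 15.3
t 14.3 p [509.04 -65.21  52.5 ] F [-1.53  1.02 14.45] M [ 0.337  0.239 -0.145] w 15.34 j [ 0.179  0.31  -0.3    0.002 -0.957 -1.519]
x [ 4.4e-03 -7.0e-04 -1.0e+00] y [-0.2298  0.9732 -0.0017] z [0.9732 0.2298 0.0041] yaw_y 1.8027 yaw_z 0.2319
need tool shift mm [-0.    0.99 -0.22]
level deg tool [0.   0.24 0.1 ]
wrist_force: [-1.0, 0.9, 13.6]
grip_width: 15.7
t 14.8 p [508.99 -65.01  52.48] F [-1.    0.85 13.64] M [ 0.35   0.252 -0.114] w 15.68 j [ 0.18   0.31  -0.3    0.002 -0.956 -1.31 ]
x [ 4.3e-03 -7.0e-04 -1.0e+00] y [-0.4271  0.9042 -0.0025] z [0.9042 0.4271 0.0036] yaw_y 2.0121 yaw_z 0.4413
need tool shift mm [-0.    0.81 -0.05]
level deg tool [0.   0.21 0.14]
```

View pics/side10z.png

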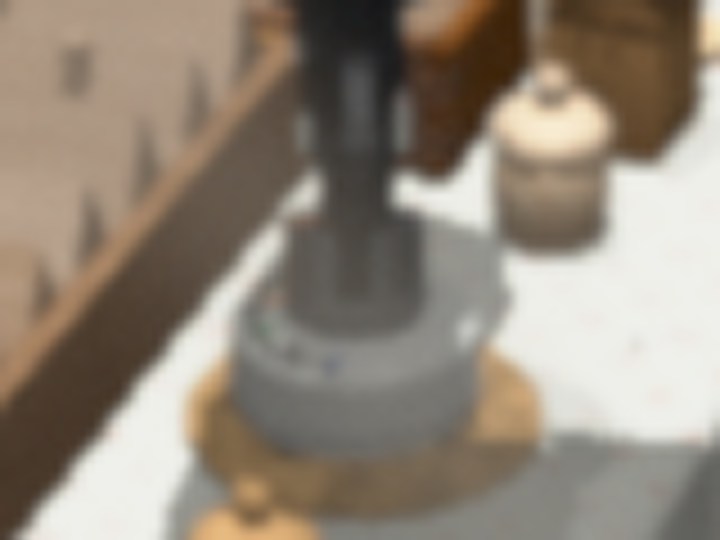

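View pics/top10z.png

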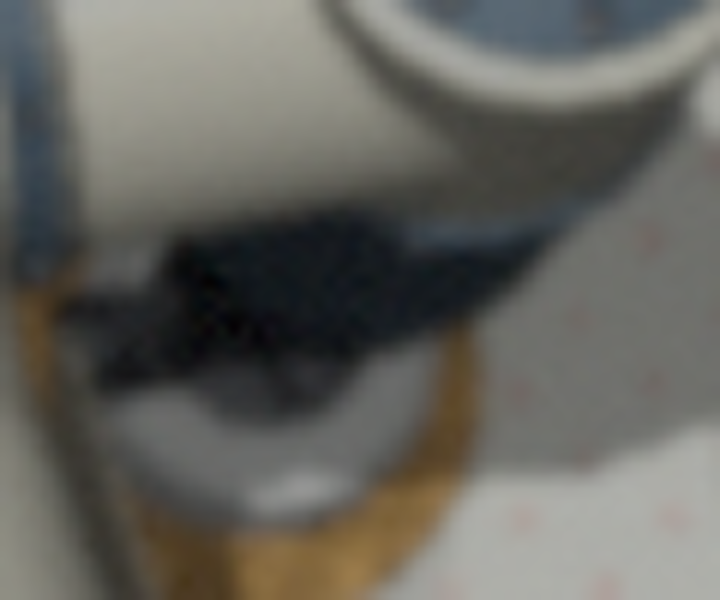

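```bash
python3 -m creep '[{"tx":0,"ty":0.0002,"tz":0,"ax":-3,"ay":0,"az":0,"jaw":0.15},{"tx":0,"ty":0,"tz":0,"ax":-3,"ay":0,"az":0,"jaw":0.15},{"tx":0,"ty":0,"tz":0,"ax":-3,"ay":0,"az":0,"jaw":0.15},{"tx":0,"ty":0,"tz":0,"ax":-3,"ay":0,"az":0,"jaw":0.15},{"tx":0,"ty":0,"tz":0,"ax":-3,"ay":0,"az":0,"jaw":0.15},{"tx":0,"ty":0,"tz":0,"ax":-2,"ay":0,"az":0,"jaw":0.15},{"tx":0,"ty":0,"tz":0,"ax":0,"ay":0,"az":0,"jaw":0.15}]' 30 | grep -E "force|width"
python3 -c "
from h import *
st()
from workcell import snapshot
cv2.imwrite('pics/side11z.png',cv2.resize(snapshot('side')[140:200,290:370,::-1],(720,540),interpolation=2))"
```

```text
wrist_force: [-0.6, 2.7, 14.8]
grip_width: 15.7
t 15.65 p [508.79 -64.72  52.48] F [-0.55  2.7  14.79] M [ 0.519  0.456 -0.183] w 15.66 j [ 0.18   0.31  -0.3    0.002 -0.957 -1.014]
x [ 4.1e-03 -5.0e-04 -1.0e+00] y [-0.6724  0.7402 -0.0032] z [0.7402 0.6724 0.0027] yaw_y 2.3083 yaw_z 0.7375
need tool shift mm [-0.    0.44  0.14]
level deg tool [0.   0.15 0.18]
```

View pics/side11z.png

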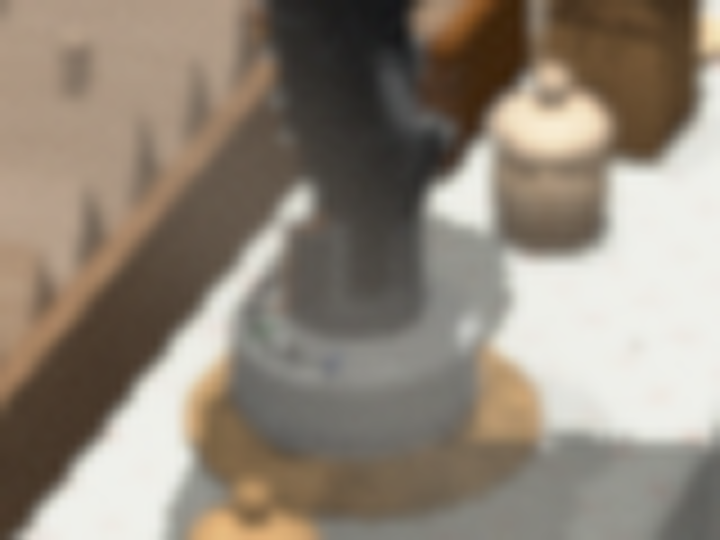

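The orange end now points at the green mark and the body is unmoved. I'll ease the lateral load, open while still pressing lightly, then lift.

```bash
python3 -m creep '[{"tx":-0.0005,"ty":0.0003,"tz":0.0003,"ax":0,"ay":0,"az":0,"jaw":0.15},{"tx":-0.0005,"ty":0,"tz":0,"ax":0,"ay":0,"az":0,"jaw":0.15},{"tx":0,"ty":0,"tz":0,"ax":0,"ay":0,"az":0,"jaw":0.15}]' 20 | grep -E "pos|force|width"
python3 -m creep '[{"tx":0,"ty":0,"tz":0,"ax":0,"ay":0,"az":0,"jaw":0.22},{"tx":0,"ty":0,"tz":0,"ax":0,"ay":0,"az":0,"jaw":0.25},{"tx":0,"ty":0,"tz":0,"ax":0,"ay":0,"az":0,"jaw":0.28},{"tx":0,"ty":0,"tz":0,"ax":0,"ay":0,"az":0,"jaw":0.28}]' 20 | grep -E "pos|force|width"
python3 -c "
from h import *
st()"
```

```text
tcp_pos: [508.7, -64.7, 52.8]
wrist_force: [1.5, -1.1, 8.4]
grip_width: 15.4
tcp_pos: [508.4, -64.5, 52.5]
wrist_force: [0.9, -1.2, 8.1]
grip_width: 23.5
t 16.4 p [508.35 -64.55  52.5 ] F [ 0.89 -1.17  8.06] M [-0.178 -0.376  0.021] w 23.54 j [ 0.181  0.31  -0.3    0.002 -0.958 -1.016]
x [ 2.8e-03 -9.0e-04 -1.0e+00] y [-0.6717  0.7408 -0.0025] z [0.7408 0.6717 0.0014] yaw_y 2.3073 yaw_z 0.7366
need tool shift mm [0.   0.02 0.35]
level deg tool [0.   0.08 0.14]
```

```bash
python3 -m creep '[{"tx":-0.002,"ty":0,"tz":0,"ax":0,"ay":0,"az":0,"jaw":0.28},{"tx":-0.003,"ty":0,"tz":0,"ax":0,"ay":0,"az":0,"jaw":0.28},{"tx":-0.01,"ty":0,"tz":0,"ax":0,"ay":0,"az":0,"jaw":0.28},{"tx":-0.015,"ty":0,"tz":0,"ax":0,"ay":0,"az":0,"jaw":0.28},{"tx":-0.02,"ty":0,"tz":0,"ax":0,"ay":0,"az":0,"jaw":0.28},{"tx":-0.03,"ty":0,"tz":0,"ax":0,"ay":0,"az":0,"jaw":0.28},{"tx":-0.03,"ty":0,"tz":0,"ax":0,"ay":0,"az":0,"jaw":0.28},{"tx":-0.03,"ty":0,"tz":0,"ax":0,"ay":0,"az":0,"jaw":0.28},{"tx":-0.03,"ty":0,"tz":0,"ax":0,"ay":0,"az":0,"jaw":0.28},{"tx":0,"ty":0,"tz":0,"ax":0,"ay":0,"az":0,"jaw":0.28}]' 20 | grep -E "pos|force|width"
python3 -m creep '[{"tx":0,"ty":-0.025,"tz":-0.035,"ax":0,"ay":0,"az":0,"jaw":0.28},{"tx":0,"ty":-0.025,"tz":-0.035,"ax":0,"ay":0,"az":0,"jaw":0.28},{"tx":0,"ty":-0.025,"tz":-0.035,"ax":0,"ay":0,"az":0,"jaw":0.28},{"tx":0,"ty":-0.025,"tz":-0.035,"ax":0,"ay":0,"az":0,"jaw":0.28},{"tx":0,"ty":-0.03,"tz":-0.03,"ax":0,"ay":0,"az":0,"jaw":0.28},{"tx":0,"ty":-0.03,"tz":-0.03,"ax":0,"ay":0,"az":0,"jaw":0.28},{"tx":0,"ty":-0.03,"tz":-0.03,"ax":0,"ay":0,"az":0,"jaw":0.28},{"tx":0,"ty":-0.03,"tz":-0.03,"ax":0,"ay":0,"az":0,"jaw":0.28},{"tx":0,"ty":0,"tz":0,"ax":0,"ay":0,"az":0,"jaw":0.28}]' 20 | grep -E "pos|force|width"
python3 - <<'E'
from h import *
from workcell import snapshot
for n in("top","side"): cv2.imwrite(f"pics/{n}12.png",snapshot(n)[:,:,::-1])
a=cv2.imread("pics/top12.png")[163:203,368:413]
cv2.imwrite("pics/t12zz.png",cv2.resize(a,(675,600),interpolation=cv2.INTER_LANCZOS4))
E
```

```text
tcp_pos: [508.6, -64.6, 225.9]
wrist_force: [-0.2, 1.1, 0.2]
grip_width: 23.9
tcp_pos: [459.9, -405.7, 219.3]
wrist_force: [0.8, 0.2, 0.1]
grip_width: 23.8
```

View pics/t12zz.png

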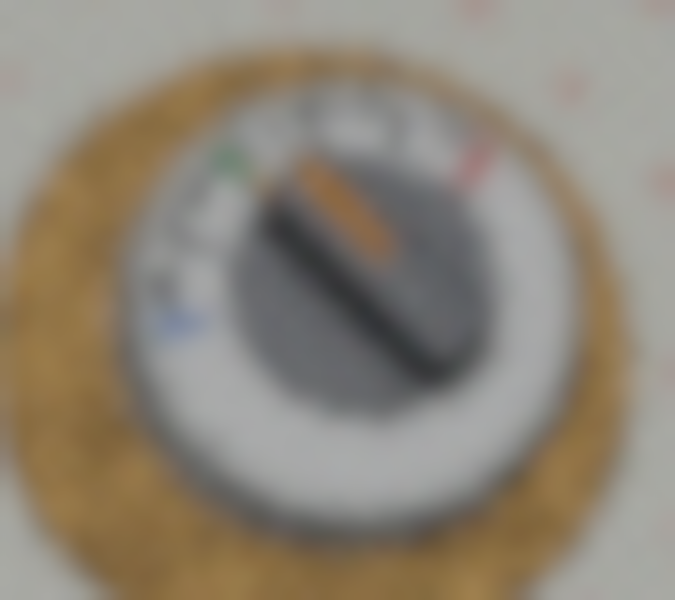

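View pics/side12.png

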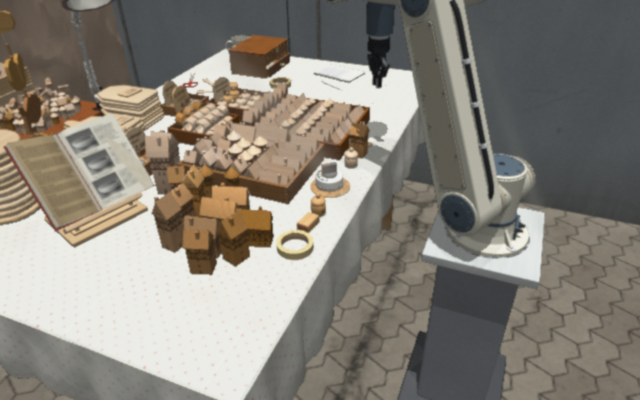

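The knob now points near green (zoom 232,160), and the marks are where they were: blue (180,325), red (475,165). I'll measure it.

```bash
python3 - <<'E'
from h import *
from scipy.optimize import least_squares
A=np.array([0,1.,2.5])
for k in("0","12"):
    im=cv2.imread(f"pics/top{k}.png")[:,:,::-1].astype(float)
    def cen(box,f):
        x0,y0,x1,y1=box;a=im[y0:y1,x0:x1];e=np.clip(f(a[...,0],a[...,1],a[...,2]),0,None)
        Y,X=np.mgrid[y0:y1,x0:x1];return np.array([(e*X).sum(),(e*Y).sum()])/e.sum()
    bl=cen((376,180,384,190),lambda r,g,b:b-np.maximum(r,g)-8)
    gr=cen((379,169,387,178),lambda r,g,b:g-np.maximum(r,b)-2)
    rd=cen((396,170,404,178),lambda r,g,b:np.where(g-b<12,np.minimum(r-g,r-b)-8,0))
    P=plane("top",[bl,gr,rd],42)[:,:2]
    s=least_squares(lambda p:(p[:2]+p[2]*np.c_[np.cos(p[3]-A),np.sin(p[3]-A)]-P).ravel(),[508,-64,36,1.7])
    # dark strip: pixels <90 within knob
    x0,y0,x1,y1=382,168,403,192
    g=im[y0:y1,x0:x1].mean(2);Y,X=np.mgrid[y0:y1,x0:x1]
    m=(np.hypot(X-392,Y-180.5)<7.5);w=np.where(m,np.clip(88-g,0,None),0)
    pts=plane("top",np.c_[X[w>0],Y[w>0]],75)[:,:2];ww=w[w>0]
    c=(pts*ww[:,None]).sum(0)/ww.sum();C=((pts-c)*ww[:,None]).T@(pts-c);v=np.linalg.eigh(C)[1][:,1];v*=np.sign(v[0])
    # orange axis + centroid direction
    a=im[y0:y1,x0:x1];e=np.clip(np.minimum(a[...,0]-a[...,2],a[...,1]-a[...,2])-15,0,None);e[(np.hypot(X-392,Y-180.5)>13)]=0
    o=plane("top",[(e*X).sum()/e.sum(),(e*Y).sum()/e.sum()],83 if k=="12" else 88)[0]
    d=o[:2]-[508.3,-64.6]
    print(k,bl.round(2),gr.round(2),rd.round(2),s.x.round(3),s.fun.round(1),"strip",np.arctan2(v[1],v[0]).round(3),"orange dir",np.arctan2(d[1],d[0]).round(3),o.round(1))
E
```

```text
0 [379.6  184.16] [382.96 173.52] [399.18 173.34] [508.632 -64.06   35.499   1.743] [-0.  -0.1  0.   0.1 -0.  -0. ] strip 0.282 orange dir 0.1 [522.7 -63.2  88. ]
12 [379.5  184.17] [382.89 173.51] [399.24 173.31] [508.56  -63.995  35.731   1.742] [-0.1 -0.1  0.1  0.  -0.1  0. ] strip 0.748 orange dir 0.635 [518.3 -57.2  83. ]
```

```bash
python3 - <<'E'
from h import *
a=cv2.imread("pics/side0.png").astype(int);b=cv2.imread("pics/side12.png").astype(int)
d=(np.abs(a-b).max(2)>40).astype(np.uint8)
k,l,s,c=cv2.connectedComponentsWithStats(d)
print([ (s[i,:].tolist()) for i in range(1,k) if s[i,4]>4 and s[i,0]<380])
a=cv2.imread("pics/top0.png").astype(int);b=cv2.imread("pics/top12.png").astype(int)
d=(np.abs(a-b).max(2)>40).astype(np.uint8)
k,l,s,c=cv2.connectedComponentsWithStats(d)
print([ (s[i,:].tolist()) for i in range(1,k) if s[i,4]>4])
from workcell import ctrl
o=ctrl.observe();print(o['clock'],o['qd'].round(3))
E
```

```text
[[367, 3, 12, 31, 242], [377, 5, 5, 3, 7], [378, 8, 3, 5, 7], [368, 37, 22, 52, 772], [351, 121, 55, 21, 636], [364, 142, 27, 25, 406], [321, 160, 12, 6, 44]]
[[465, 78, 164, 147, 9361], [600, 115, 40, 44, 1448], [504, 117, 2, 3, 6], [544, 139, 9, 9, 50], [483, 152, 2, 4, 7], [484, 153, 7, 14, 37], [391, 171, 3, 3, 8], [388, 174, 3, 5, 9], [386, 177, 3, 4, 6], [484, 176, 4, 7, 22], [451, 199, 27, 27, 435], [500, 222, 140, 119, 6623], [452, 225, 62, 40, 1627], [327, 237, 98, 86, 2798], [629, 243, 11, 18, 117], [438, 250, 20, 8, 100], [587, 253, 53, 41, 1303], [354, 256, 10, 18, 28], [460, 257, 12, 5, 22], [429, 258, 73, 69, 2688], [479, 264, 21, 16, 113], [393, 268, 49, 69, 606], [354, 304, 23, 29, 228], [362, 320, 67, 40, 600], [429, 325, 88, 75, 4572], [505, 328, 2, 3, 5], [317, 333, 36, 47, 674], [508, 333, 12, 13, 47], [346, 334, 7, 11, 45], [351, 335, 9, 9, 51], [377, 336, 19, 11, 88], [340, 341, 5, 7, 25], [329, 344, 8, 7, 41], [368, 345, 13, 6, 21], [382, 346, 11, 3, 13], [411, 347, 12, 21, 124], [517, 349, 4, 8, 14], [408, 366, 13, 22, 84], [419, 373, 2, 4, 7], [398, 394, 3, 4, 5]]
18.4 [ 0.035 -0.028 -0.015 -0.001  0.004 -0.006]
```

```bash
python3 -c "
import cv2
a=cv2.imread('pics/top0.png')[150:235,260:520];b=cv2.imread('pics/top12.png')[150:235,260:520]
cv2.imwrite('pics/cmp.png',cv2.resize(cv2.vconcat([a,b]),(780,510),interpolation=2))"
```

```text
(no output)
```

View pics/cmp.png

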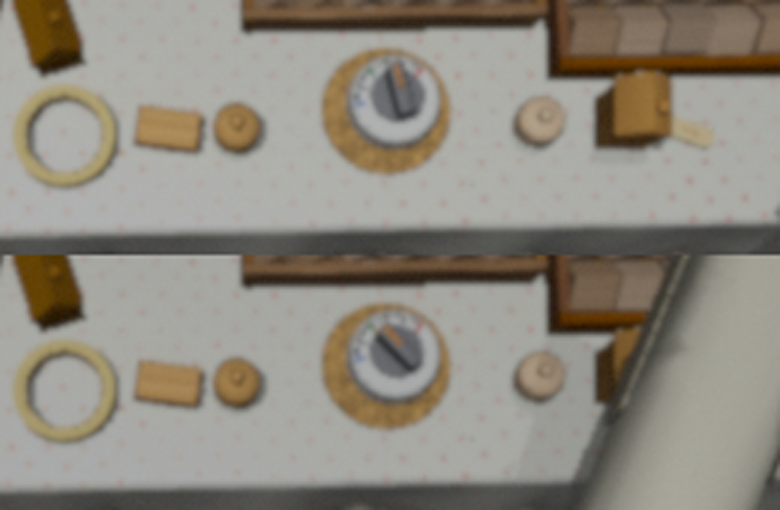

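All the visible things are where they were. The remaining differences are the arm and its shadow; the house and fob are partly hidden by the arm but it stayed well above them. Handing in.

```bash
python3 -m creep '[{"tx":0,"ty":0,"tz":0,"ax":0,"ay":0,"az":0,"jaw":0.28},{"tx":0,"ty":0,"tz":0,"ax":0,"ay":0,"az":0,"jaw":0.28}]'; python3 -c "
from workcell import ctrl
print(ctrl.hand_in())"
```

```text
clock: 18.6
tcp_pos: [461.7, -400.9, 221.4]
tcp_rot: [-0.255, 0.66, 0.255, 0.659]
wrist_force: [-0.4, -1.1, 0.5]
grip_width: 23.9
the job is handed in; nothing more can be done
None
```

The timer is set to ten minutes and I have handed the job in, at 18.6 s on the clock. I pushed the knob home with the fingertips on its disc. Holding 12 to 15 N, I twisted it clockwise to about 2.65, past the red mark. I then turned it back to the green mark, let go and moved clear.

- **Knob angle:** the pointer direction was 0.737 rad from the gripper and 0.748 rad from the last picture. With the zero mark at 1.742 rad, that gives a knob value of about 0.99 to 1.01 (green is 1.0).
- **Past the red mark:** I worked this out from the gripper angle and the fitted marks, because the arm hid the red mark at that moment.
- **Timer body:** the three coloured marks are within about 0.1 px of where they started, so the body did not turn or slide.
- **Other things:** those I could see had not moved. The house `oiled_a` and the fob were partly hidden by the arm in the last top view, so I could not fully check them, but the gripper passed about 220 mm above the table there.
- **Disagreement:** two rougher readings of the bar did not match. The orange patch's centroid gave 0.635 rad at the end, and the dark edge gave 0.28 rad in the first picture against the 0.195 rad at which I gripped it. I put both down to low resolution and side-lighting bias and did not use them.

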